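# Load the autosampler's vial blocks against their stops

### The job

Load the autosampler: swing the lever on top of the unit all the way to the front to unlock it, pull the sample drawer all the way out and put every vial block that is on the bench into a bay of its own (any bay), pressed down flat on the drawer floor and slid under the lip until it sits squarely against both the side stop and the front stop. Then push the drawer fully shut and, after that, swing the lever all the way over to the back again. Do not disturb the bottle, the beaker or the pipette-tip box.

Things in the scene. Friction and masses are not known exactly. Their poses are not given: they have to be found in the camera images.
- unit: The autosampler's beige base unit, fixed to the bench: 340 mm wide (y from -200 to +140 mm), 200 mm deep (x), 76 mm high. Origin at bench height, at the foot of its front face, under the middle of the drawer; x points into the unit (the drawer's inward direction), y to its left seen from the robot, z up. The lever's block (50 by 50 mm, 18 mm high) stands on its top, at the right.
- drawer (a joint): How far the sample drawer is out, m: 0 shut, 0.155 all the way out (end stops at both). It slides out along the unit's -x, takes about 5 N to move and stays where it is left.
- drawer_handle (a point): Middle of the drawer's handle, a dark bar along the unit's y, 110 mm long, 10 mm thick (x) and 12 mm high, 52 mm above the bench, 40 mm in front of the drawer front's outer face, on a round 8 mm stem 50 mm to either side. The drawer front is a panel 8 mm thick, 280 mm wide, from 12 to 70 mm above the bench.
- bay1 (a point): Right-hand bay (-y) of three at 80 mm pitch; moves with the drawer. The point is where a seated block's centre lies, 20 mm above the level drawer floor (14 mm above the bench). x points inward, y left to the side stop; a seated block's 66 mm side lies along x. Front stop: bar across the drawer, 7 mm high, 10 thick, face 33 mm from the point towards -x.
- bay2 (a point): Middle bay, like bay1. Side stop of every bay: face 26 mm from the point towards +y, 14 mm high, 6 thick, running 75 mm inward from the front stop. Its top overhangs the bay by a 5 mm lip, underside 10.5 mm above the floor: the 8 mm flange slides in under it along y but cannot be lowered straight into the corner.
- bay3 (a point): Left-hand bay (+y), like bay1. Free floor beside a seated flange in every bay: 22 mm towards -y (to the next side stop's back or the drawer's 7 mm high edge), 24 mm towards +x (to its 7 mm high rear edge). The inside of the drawer front is 25 mm before the front stop. Slid along the stops, a block pushes on the drawer: with the drawer right out, its end stop takes the push towards -x.
- lever (a joint): Angle of the lever, rad: 0 leaning to the front (unlocked, 0.4 rad from upright), 0.8 leaning to the back (locked); end stops at both. Stays where it is left; about 1 N at the tip moves it. It only signals: it does not itself hold the drawer.
- lever_tip (a point): Centre of the black ball, 24 mm across, at the end of the lever's steel rod (10 mm thick). The pivot lies 60 mm from it, 92 mm above the bench, 26 mm behind the unit's front face and 170 mm to the unit's right (-y); the ball swings in the unit's x-z plane.
- block1_center (a point): Centre of a vial block (None if absent; all alike), 20 mm above its underside, z up. Aluminium, about 240 g, standing on its foot flange: 66 (x) by 52 (y) by 8 mm high. Above it the body to grip, 44 (x) by 36 (y) mm, 8 to 34 mm up, then six fixed blue-capped vials on 38 by 26 mm of its top, to 40 mm up. A half turn about z changes nothing.
- block2_center (a point): Centre of a vial block (None if absent; all alike), 20 mm above its underside, z up. Aluminium, about 240 g, standing on its foot flange: 66 (x) by 52 (y) by 8 mm high. Above it the body to grip, 44 (x) by 36 (y) mm, 8 to 34 mm up, then six fixed blue-capped vials on 38 by 26 mm of its top, to 40 mm up. A half turn about z changes nothing.
- block3_center (a point): Centre of a vial block (None if absent; all alike), 20 mm above its underside, z up. Aluminium, about 240 g, standing on its foot flange: 66 (x) by 52 (y) by 8 mm high. Above it the body to grip, 44 (x) by 36 (y) mm, 8 to 34 mm up, then six fixed blue-capped vials on 38 by 26 mm of its top, to 40 mm up. A half turn about z changes nothing.
- tipbox_center (a point): A closed box of pipette tips, grey with a pale lid, 75 by 60 by 50 mm high. A bystander: leave it alone. This point is its centre.
- bottle_center (a point): A solvent bottle with a blue cap, 72 mm across, 170 mm high. A bystander: leave it alone. This point is its centre.
- beaker_center (a point): A glass beaker, 64 mm across, 85 mm high. A bystander: leave it alone. This point is its centre.
There are look-alikes about, which are no part of the job. Leave any green or orange look-alike of the part that bears block3_center alone.

How it is judged:
By the outcome, as a careful person would: the job done as asked, in the order asked, and still so for the second after the job is handed in, with the robot touching nothing.
Of block1, block2, block3 only 2 to 3 are there at a start; the rules pass over those that are not, and their reading is None.
At some moment in a run one of block1, block2, block3 may be knocked a few centimetres aside while the robot is not near it.
Once in a run the grip may slacken for a moment while it holds something.
It also fails if it takes over 210 s, if anything falls off the work surface, if the arm or the gripper's body presses on something with over 40 N, if the wrist force passes 120 N, or if a joint passes its speed limit or range.

### The arm

A 7-joint arm with a two-finger parallel gripper is mounted at the origin on the work surface. World frame = base frame: x ahead of the robot, y to its left, z up, the work surface at z = 0. Lengths are in m, angles in rad, forces in N, time in s.
With the tool pointing down it reaches from about 0.425 to 0.925 m from the base axis. Payload 6.8 kg.
Tool frame: the origin (TCP) lies midway between the tips of the shut fingers; the grasp point (between the pads) lies 19 mm behind it; z points along the fingers, y is the line along which they close (so a half turn about z gives the same grasp; the last joint's range is limited). The gripper opens to 85 mm and grips with 20 to 120 N. Pads are 22 mm wide; open, the fingers measure 114 mm over their backs; the gripper's body (76 mm by 85 mm) begins 54 mm behind the grasp point. The pads swing forward as they close: fully open they stand 13 mm farther back than shut.
Start: joints at [-1.336, 0.477, 0.022, 1.555, -0.011, 1.109, -0.083], TCP at [0.227, 0.636, 0.231] pointing down, gripper open.
Joint ranges: [-2.96, 2.96], [-0.34, 2.1], [-1.41, 1.46], [0.24, 2.44], [-1.37, 4.51], [0.17, 1.92], [-2.96, 2.96]. Speed limits (rad/s): [2.39, 2.39, 3.14, 3.14, 3.14, 3.14, 3.14].

### API

Orientations are given as a unit quaternion [w, x, y, z].
In Python, from station import * gives the robot as it stands. The module is installed in compiled form; this text tells all that it offers.
- The arm moves only by the shell command python3 -m jog 'ROWS' [OPENING] [FORCE]. ROWS is JSON, a list of rows, each an object of numbers: "x", "y", "z": the shift along the tool's x, y, z in m; "ax", "ay", "az": the turn, a rotation vector about the tool's x, y, z in rad. In form: [{"x": .., "y": .., "z": .., "ax": .., "ay": .., "az": ..}, ...]. A call has 1 to 12 rows; each row is the pose to reach, as a shift and turn from the pose commanded when the call began, along the tool's axes at that moment; what a row does not reach only later rows make up. A row lasts 1/10 s, in which the tool goes at most 50 mm and 8.59 degrees, less where a joint would pass 70% of its speed; a pose out of reach is approached as far as the arm can. A call with a gripper value outside its range is refused whole. OPENING is the opening, from 0 (shut) to 1 (fully open), set as the call begins (- or left out, the last holds). The fingers move at their own pace and stop on an object; FORCE is the grip in N (left out, the last holds). Time passes only in rows, so rows that repeat a pose let the fingers close. It gives the time, the measured TCP pose, the force, the opening and the grip force at its end, in the units of the state.
- get_obs(): the state, without advancing time (a new reading comes with each control period).
- read_camera(name): name is "scene" or "top" or "wrist"; returns the picture (384x512x3 uint8, red, green, blue); there is no depth.
- camera_params(name): a dict with "K" (3x3 intrinsics, pixels), "D" ([k1, k2, p1, p2, k3] as OpenCV has them; the pictures are not rectified), "origin" and "attitude" of the camera in the world. Camera axes: x right, y up, looking along -z (the intrinsics and any distortion apply to the point x, -y, -z); pixel columns grow to the right and rows downward; lengths in m; the calibration is good to about 2 mm. A picture is of the moment at which its call begins: read the wrist's pose just before it. camera_params takes no time and is no camera call; for the wrist camera it gives the pose at the moment of the call.
- hand_in(): hands the job in; it is judged then, once.
The state is a dict: "t": time; "q": joint angles; "joint_vel": joint speeds; "joint_torque": joint torques, N m; "eef_pos": TCP position; "tool_rot": TCP orientation; "contact_force": force on the tool from outside, world axes, zero at the start; "torque": the same for the moment, N m; "gripper_width": opening from 0.0 (shut) to 1.0 (fully open); "grasp_force": force on a finger pad.
Only numpy, scipy, OpenCV 4.12 (cv2) and the standard library are available. Lean on these libraries where they do the work, as an engineer would, in place of code of your own. Each camera call takes 0.05 s, during which the arm holds its last target. There are 200 camera calls.

## Working session

There is one attempt and no reset: what is moved stays moved. The work goes in short steps, Python scripts to look and compute and a shell command to move; the robot and the scene stay as the last step left them, time stands still between calls to the robot, and variables do not carry over. Pictures are saved under pics/ and viewed, at most 17 in all, crops included, and the job is handed in when it is done.

```bash
mkdir -p pics; ls; cat > h.py <<'E'
from station import *
import numpy as np, cv2
from scipy.spatial.transform import Rotation as R
def rot(q): q=np.array(q); return R.from_quat(q if 0 else [q[1],q[2],q[3],q[0]])
def att(p):
    a=np.array(p["attitude"]); return a if a.shape==(3,3) else rot(a).as_matrix()
def ray(p,uv):
    n=cv2.undistortPoints(np.array(uv,float).reshape(-1,1,2),np.array(p["K"]),np.array(p["D"])).reshape(-1,2)
    d=np.c_[n[:,0],-n[:,1],-np.ones(len(n))]@att(p).T
    return np.array(p["origin"]),d
def onz(p,uv,z):
    o,d=ray(p,uv); return o+d*((z-o[2])/d[:,2])[:,None]
def proj(p,X):
    c=(np.atleast_2d(X)-np.array(p["origin"]))@att(p); c=c*[1,-1,-1]
    return cv2.projectPoints(c,np.zeros(3),np.zeros(3),np.array(p["K"]),np.array(p["D"]))[0].reshape(-1,2)
def save(n,im): cv2.imwrite("pics/"+n,im[:,:,::-1])
E
python3 - <<'E'
from h import *
o=get_obs();print(o)
for n in("top","scene"):
    print(n,camera_params(n)); save(n+"0.png",read_camera(n))
E
```

```text
pics
{'t': 0.0, 'q': array([-1.33613116,  0.47784658,  0.02234884,  1.55644197, -0.01153174,
        1.10927453, -0.08309813]), 'joint_vel': array([-0.00030813,  0.00103323,  0.00039537, -0.00185308,  0.00106241,
        0.00110769,  0.00083441]), 'joint_torque': array([ 1.36510835e-04, -5.96457875e+01,  1.60839289e+00, -2.81195909e+01,
        1.25771662e-02,  9.23598156e-03,  1.15206439e-05]), 'eef_pos': array([0.22667663, 0.63518218, 0.23029871]), 'tool_rot': array([-1.00569510e-04,  1.70544121e-01,  9.85349610e-01, -9.15735464e-04]), 'contact_force': array([0.61624299, 0.56275481, 0.02209507]), 'torque': array([ 0.0085147 , -0.02207424,  0.05965371]), 'grasp_force': 0.0, 'gripper_width': 1.0049315772125187}
top {'K': array([[387.55698994,   0.        , 264.35240356],
       [  0.        , 387.55698994, 192.589964  ],
       [  0.        ,   0.        ,   1.        ]]), 'D': array([0.00287774, 0.        , 0.        , 0.        , 0.        ]), 'origin': array([ 0.33288066, -0.05583014,  1.08631929]), 'attitude': array([-0.70093568, -0.07842048,  0.05655261,  0.70664079])}
scene {'K': array([[369.52817802,   0.        , 257.55825312],
       [  0.        , 369.52817802, 189.81250589],
       [  0.        ,   0.        ,   1.        ]]), 'D': array([-0.08652651,  0.        ,  0.        ,  0.        ,  0.        ]), 'origin': array([ 1.09400192, -0.28817022,  0.89585883]), 'attitude': array([0.78186003, 0.28112962, 0.18448517, 0.52500119])}
```

View pics/top0.png

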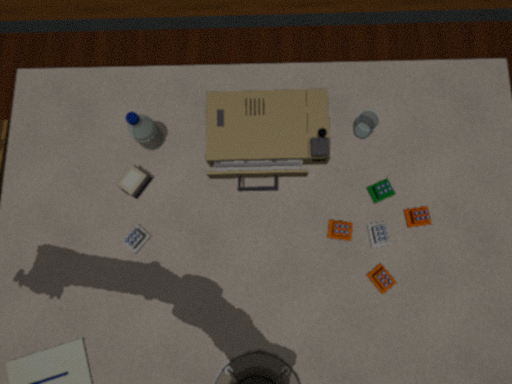

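View pics/scene0.png

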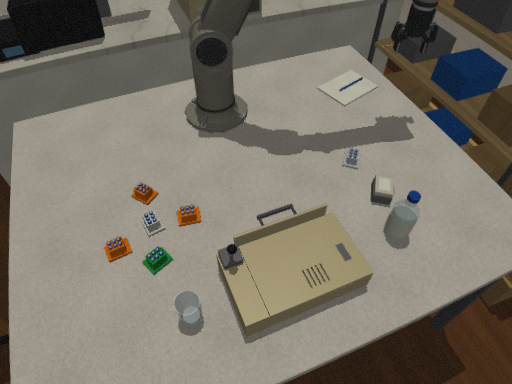

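```bash
python3 - <<'E'
from h import *
p=camera_params("top"); im=cv2.imread("pics/top0.png")
c=cv2.resize(im[80:200,195:340],None,fx=5,fy=5,interpolation=cv2.INTER_CUBIC); cv2.imwrite("pics/c1.png",c)
hsv=cv2.cvtColor(im,cv2.COLOR_BGR2HSV)
m=((hsv[...,0]>17)&(hsv[...,0]<35)&(hsv[...,1]>60)).astype(np.uint8); m[:70]=0
for ct in cv2.findContours(m,0,2)[0]:
    if cv2.contourArea(ct)>80: 
        r=cv2.minAreaRect(ct); print(r,cv2.approxPolyDP(ct,4,True).reshape(-1,2).tolist())
for (u,v) in ((137,238),(378,234)):
    w=im[v-18:v+18,u-18:u+18].astype(int); mm=((w.min(2)>175)).astype(np.uint8)
    b=(hsv[v-18:v+18,u-18:u+18,0]>100)&(hsv[v-18:v+18,u-18:u+18,1]>90)
    ys,xs=np.nonzero(b); pts=np.c_[xs+u-18,ys+v-18]
    print(len(pts),pts.mean(0) if len(pts) else 0, onz(p,pts.mean(0),.04) if len(pts) else 0, cv2.minAreaRect(pts.astype(np.float32)) if len(pts) else 0)
q=camera_params("wrist");print(q)
E
```

```text
((257.0418395996094, 173.55015563964844), (7.263792991638184, 102.03997039794922), 88.83085632324219) [[308, 170], [206, 173], [216, 178], [254, 172], [266, 177], [306, 175]]
((267.18609619140625, 127.42607116699219), (75.80613708496094, 124.0630874633789), 88.42345428466797) [[327, 90], [207, 92], [207, 162], [300, 157], [304, 163], [325, 163], [330, 155], [319, 156], [318, 163], [317, 156], [310, 155], [309, 138], [319, 137], [321, 127], [326, 131], [323, 136], [329, 137]]
0 0 0 0
0 0 0 0
{'K': array([[269.09787989,   0.        , 259.40434221],
       [  0.        , 269.09787989, 187.3966343 ],
       [  0.        ,   0.        ,   1.        ]]), 'D': array([-0.06112977,  0.        ,  0.        ,  0.        ,  0.        ]), 'origin': array([0.1556728 , 0.66045159, 0.3737302 ]), 'attitude': array([ 0.80796878, -0.12331195, -0.08602206,  0.56971995])}
```

View pics/c1.png

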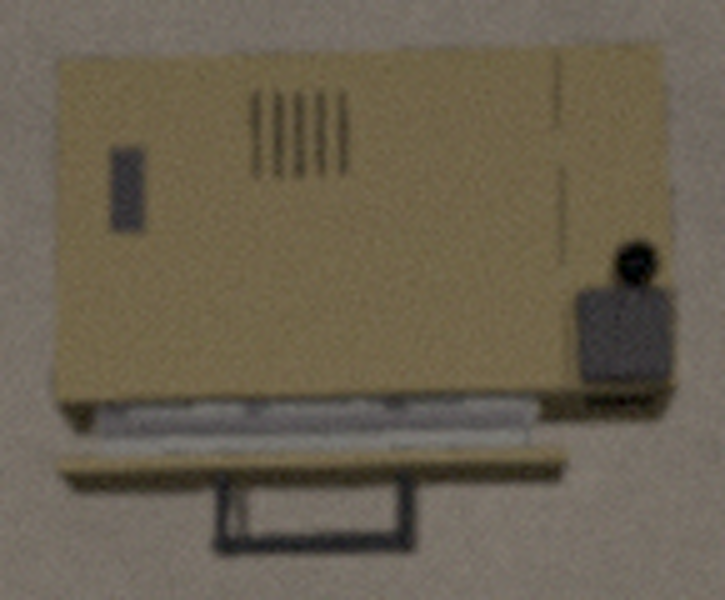

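```bash
python3 - <<'E'
from h import *
p=camera_params("top"); s=camera_params("scene")
C=onz(p,[[206.6,92],[327.4,89],[329,157],[206.6,160]],.076); print("unit BL BR FR FL\n",C.round(4)); 
print(np.linalg.norm(C-np.roll(C,-1,0),axis=1))
ey=C[3]-C[2]; ey2=C[0]-C[1]; print("yaw",[np.degrees(np.arctan2(-e[0],e[1])) for e in(ey,ey2)])
print("handle",onz(p,[[238,189.2],[277.4,188.6]],.055).round(4))
print("ball",onz(p,[[195+636/5,80+262/5]],.147).round(4))
im=cv2.imread("pics/top0.png"); 
hsv=cv2.cvtColor(im,cv2.COLOR_BGR2HSV).astype(int)
for (u,v) in ((137,238),(378,234)):
    k=22; w=im[v-k:v+k,u-k:u+k].astype(int)
    m=((w[...,0]-w[...,2]>5)|(w.min(2)>135)).astype(np.uint8)
    m=cv2.morphologyEx(m,cv2.MORPH_CLOSE,np.ones((3,3),np.uint8))
    ct=max(cv2.findContours(m,0,2)[0],key=cv2.contourArea)
    r=cv2.minAreaRect(ct); print(r, onz(p,[[r[0][0]+u-k,r[0][1]+v-k]],.01).round(4))
A=np.hstack([cv2.resize(im[v-22:v+22,u-22:u+22],(396,396),interpolation=cv2.INTER_CUBIC) for u,v in((137,238),(378,234))]); cv2.imwrite("pics/c2.png",A)
E
```

```text
unit BL BR FR FL
 [[ 0.8184  0.136   0.076 ]
 [ 0.8205 -0.2021  0.076 ]
 [ 0.6242 -0.1994  0.076 ]
 [ 0.6204  0.1314  0.076 ]]
[0.33810253 0.19637158 0.33079763 0.19798515]
yaw [np.float64(0.6456382760543115), np.float64(0.3640816802063626)]
handle [[ 0.5429  0.0474  0.055 ]
 [ 0.5433 -0.0598  0.055 ]]
ball [[ 0.6685 -0.1745  0.147 ]]
((17.0, 21.5), (9.192388534545898, 14.849242210388184), 45.0) [[0.4176 0.3481 0.01  ]]
((25.5, 21.5), (14.512594223022461, 9.41357421875), 78.69007110595703) [[ 0.4234 -0.3442  0.01  ]]
```

View pics/c2.png

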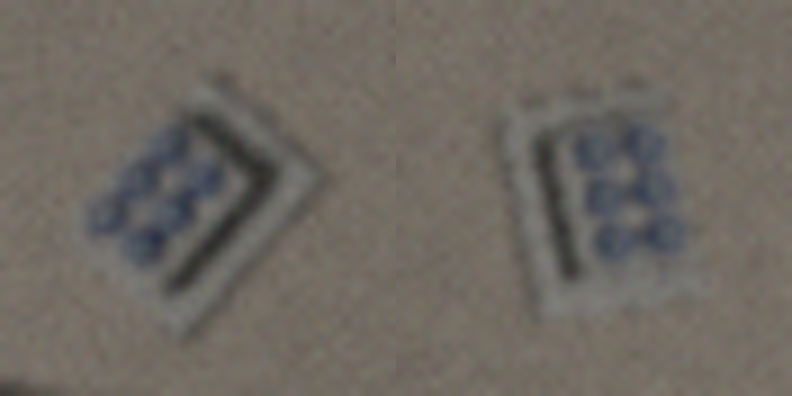

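```bash
cat >> h.py <<'E'
def plan(x,y,z,yaw):
    """yaw: world angle (deg) of tool x axis, tool pointing down; half-turn not folded"""
    o=get_obs(); Rc=rot(o["tool_rot"]).as_matrix(); a=np.radians(yaw)
    X=np.array([np.cos(a),np.sin(a),0]); Z=np.array([0,0,-1.]); Rt=np.c_[X,np.cross(Z,X),Z]
    d=Rc.T@(np.array([x,y,z])-o["eef_pos"]); r=R.from_matrix(Rc.T@Rt).as_rotvec()
    print("shift",d.round(4),"turn",r.round(4),"now",o["eef_pos"].round(4),"yaw",np.degrees(np.arctan2(Rc[1,0],Rc[0,0])).round(2),"t",round(o["t"],2))
E
python3 - <<'E'
from h import *
p=camera_params("top")
print("b1",onz(p,[[136.7,238.8]],.008),"b2",onz(p,[[379,234.2]],.008))
plan(.72,-.174,.26,180)
E
```

```text
b1 [[0.4140251  0.33533426 0.008     ]] b2 [[ 0.42165389 -0.33782833  0.008     ]]
shift [-0.7366 -0.5964 -0.0285] turn [-1.700e-03 -2.000e-04 -3.428e-01] now [0.2267 0.6352 0.2304] yaw 160.36 t 0.1
```

```bash
python3 -m jog '[{"x":-0.05,"y":-0.04,"z":-0.01,"az":-0.03},{"x":-0.09,"y":-0.07,"z":-0.028,"az":-0.06},{"x":-0.13,"y":-0.1,"z":-0.028,"az":-0.09},{"x":-0.17,"y":-0.135,"z":-0.028,"az":-0.12},{"x":-0.21,"y":-0.165,"z":-0.028,"az":-0.15},{"x":-0.25,"y":-0.2,"z":-0.028,"az":-0.18},{"x":-0.29,"y":-0.23,"z":-0.028,"az":-0.21},{"x":-0.33,"y":-0.265,"z":-0.028,"az":-0.24},{"x":-0.37,"y":-0.3,"z":-0.028,"az":-0.27},{"x":-0.41,"y":-0.33,"z":-0.028,"az":-0.3},{"x":-0.41,"y":-0.33,"z":-0.028,"az":-0.343},{"x":-0.41,"y":-0.33,"z":-0.028,"az":-0.343}]' 0 40; python3 -c "
from h import *
plan(.72,-.174,.26,180)"
```

```text
shift [-0.7366 -0.5964 -0.0285] turn [-1.700e-03 -2.000e-04 -3.428e-01] now [0.2267 0.6352 0.2304] yaw 160.36 t 0.1validation failed for argument at $[0]...
```

```bash
python3 -m jog '[{"x":-0.04,"y":-0.03,"z":-0.01,"ax":0,"ay":0,"az":-0.03},{"x":-0.09,"y":-0.07,"z":-0.028,"ax":0,"ay":0,"az":-0.06}]' 0 40; python3 -c "
from h import *
plan(.72,-.174,.26,180)"
```

```text
t: 0.3
eef_pos: [0.2784, 0.553, 0.253]
tool_rot: [-0.0, 0.139, 0.99, -0.001]
contact_force: [1.9, -0.4, -0.7]
gripper_width: 0.696
grasp_force: 0.0
shift [-0.6244 -0.5776 -0.0055] turn [-0.0028 -0.0008 -0.2784] now [0.2784 0.553  0.253 ] yaw 164.05 t 0.3
```

```bash
python3 -m jog '[{"x":-0.3,"y":-0.28,"z":-0.005,"ax":0,"ay":0,"az":-0.14},{"x":-0.3,"y":-0.28,"z":-0.005,"ax":0,"ay":0,"az":-0.14},{"x":-0.3,"y":-0.28,"z":-0.005,"ax":0,"ay":0,"az":-0.14},{"x":-0.3,"y":-0.28,"z":-0.005,"ax":0,"ay":0,"az":-0.14},{"x":-0.3,"y":-0.28,"z":-0.005,"ax":0,"ay":0,"az":-0.14},{"x":-0.3,"y":-0.28,"z":-0.005,"ax":0,"ay":0,"az":-0.14},{"x":-0.3,"y":-0.28,"z":-0.005,"ax":0,"ay":0,"az":-0.14},{"x":-0.3,"y":-0.28,"z":-0.005,"ax":0,"ay":0,"az":-0.14},{"x":-0.3,"y":-0.28,"z":-0.005,"ax":0,"ay":0,"az":-0.14},{"x":-0.3,"y":-0.28,"z":-0.005,"ax":0,"ay":0,"az":-0.14},{"x":-0.3,"y":-0.28,"z":-0.005,"ax":0,"ay":0,"az":-0.14}]'; python3 -c "
from h import *
plan(.72,-.174,.26,180)"
```

```text
t: 1.4
eef_pos: [0.4884, 0.2027, 0.2593]
tool_rot: [-0.0, 0.071, 0.998, 0.0]
contact_force: [-0.7, -0.4, -0.2]
gripper_width: 0.0
grasp_force: 0.0
shift [-0.2824 -0.3403 -0.0011] turn [ 0.0004 -0.001  -0.1414] now [0.4884 0.2027 0.2593] yaw 171.9 t 1.4
```

```bash
python3 -m jog '[{"x":-0.282,"y":-0.34,"z":0,"ax":0,"ay":0,"az":-0.141},{"x":-0.282,"y":-0.34,"z":0,"ax":0,"ay":0,"az":-0.141},{"x":-0.282,"y":-0.34,"z":0,"ax":0,"ay":0,"az":-0.141},{"x":-0.282,"y":-0.34,"z":0,"ax":0,"ay":0,"az":-0.141},{"x":-0.282,"y":-0.34,"z":0,"ax":0,"ay":0,"az":-0.141},{"x":-0.282,"y":-0.34,"z":0,"ax":0,"ay":0,"az":-0.141},{"x":-0.282,"y":-0.34,"z":0,"ax":0,"ay":0,"az":-0.141},{"x":-0.282,"y":-0.34,"z":0,"ax":0,"ay":0,"az":-0.141},{"x":-0.282,"y":-0.34,"z":0,"ax":0,"ay":0,"az":-0.141},{"x":-0.282,"y":-0.34,"z":0,"ax":0,"ay":0,"az":-0.141},{"x":-0.282,"y":-0.34,"z":0,"ax":0,"ay":0,"az":-0.141},{"x":-0.282,"y":-0.34,"z":0,"ax":0,"ay":0,"az":-0.141}]'; python3 -c "
from h import *
plan(.72,-.174,.14,180); save('w1.png',read_camera('wrist'))"
```

```text
t: 2.6
eef_pos: [0.7203, -0.1716, 0.259]
tool_rot: [-0.0, -0.001, 1.0, 0.001]
contact_force: [-0.4, 0.1, 0.6]
gripper_width: -0.002
grasp_force: 0.0
shift [ 0.0002 -0.0027  0.119 ] turn [ 0.0023 -0.0008  0.0022] now [ 0.7203 -0.1716  0.259 ] yaw -179.88 t 2.6
```

View pics/w1.png

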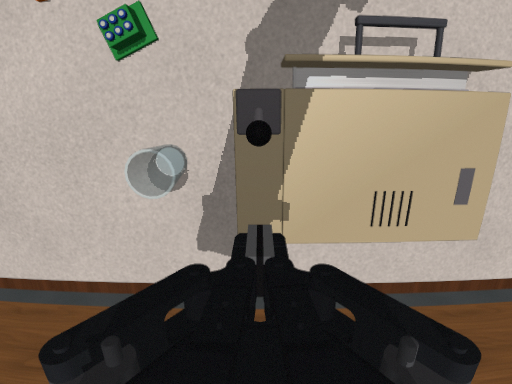

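```bash
python3 -c "
from h import *
q=camera_params('wrist')
print(onz(q,[[259,132]],.147).round(4), onz(q,[[234.5,91],[284,88],[505,93],[479,242],[236,241]],.076).round(4), onz(q,[[357,21],[446,23]],.058).round(4))
"; python3 -m jog '[{"x":0,"y":-0.003,"z":0.04,"ax":0,"ay":0,"az":0},{"x":0,"y":-0.003,"z":0.08,"ax":0,"ay":0,"az":0},{"x":0,"y":-0.003,"z":0.119,"ax":0,"ay":0,"az":0},{"x":0,"y":-0.003,"z":0.119,"ax":0,"ay":0,"az":0}]'
```

```text
[[ 0.6699 -0.1725  0.147 ]] [[ 0.63   -0.2007  0.076 ]
 [ 0.6266 -0.1438  0.076 ]
 [ 0.625   0.1282  0.076 ]
 [ 0.8277  0.143   0.076 ]
 [ 0.8227 -0.2034  0.076 ]] [[ 0.5499 -0.0591  0.058 ]
 [ 0.5471  0.0494  0.058 ]]
t: 3.05
eef_pos: [0.7161, -0.1743, 0.1346]
tool_rot: [-0.005, -0.001, 1.0, 0.002]
contact_force: [-0.8, 0.9, 0.1]
gripper_width: -0.001
grasp_force: 0.0
```

```bash
python3 -m jog '[{"x":0.015,"y":0,"z":0,"ax":0,"ay":0,"az":0},{"x":0.027,"y":0,"z":0,"ax":0,"ay":0,"az":0},{"x":0.039,"y":0,"z":0,"ax":0,"ay":0,"az":0},{"x":0.05,"y":0,"z":0,"ax":0,"ay":0,"az":0},{"x":0.06,"y":0,"z":0,"ax":0,"ay":0,"az":0}]';python3 -m jog '[{"x":0.005,"y":0,"z":0,"ax":0,"ay":0,"az":0},{"x":0.008,"y":0,"z":0,"ax":0,"ay":0,"az":0},{"x":0.008,"y":0,"z":0,"ax":0,"ay":0,"az":0}]'
```

```text
t: 3.55
eef_pos: [0.6607, -0.1775, 0.1429]
tool_rot: [0.002, 0.0, 1.0, 0.0]
contact_force: [1.6, 0.2, 0.8]
gripper_width: 0.001
grasp_force: 0.6
t: 3.85
eef_pos: [0.6519, -0.1781, 0.1408]
tool_rot: [0.0, 0.001, 1.0, 0.0]
contact_force: [0.3, 0.0, 0.4]
gripper_width: -0.001
grasp_force: 0.2
```

```bash
python3 -m jog '[{"x":0.004,"y":0,"z":0,"ax":0,"ay":0,"az":0},{"x":0.004,"y":0,"z":0,"ax":0,"ay":0,"az":0}]';python3 -m jog '[{"x":0.004,"y":0,"z":0,"ax":0,"ay":0,"az":0},{"x":0.004,"y":0,"z":0,"ax":0,"ay":0,"az":0}]';python3 -m jog '[{"x":0.004,"y":0,"z":0,"ax":0,"ay":0,"az":0},{"x":0.004,"y":0,"z":0,"ax":0,"ay":0,"az":0}]'; python3 -c "
from h import *
save('t2.png',cv2.resize(read_camera('top')[80:200,195:340],None,fx=4,fy=4))"
```

```text
t: 4.05
eef_pos: [0.6514, -0.1781, 0.1411]
tool_rot: [0.004, 0.0, 1.0, -0.001]
contact_force: [10.5, -0.9, -3.9]
gripper_width: -0.0
grasp_force: 5.1
t: 4.25
eef_pos: [0.651, -0.178, 0.1414]
tool_rot: [0.007, 0.0, 1.0, -0.001]
contact_force: [20.5, -2.3, -11.6]
gripper_width: -0.001
grasp_force: 10.4
t: 4.45
eef_pos: [0.6507, -0.178, 0.1417]
tool_rot: [0.011, -0.0, 1.0, -0.002]
contact_force: [32.0, -4.9, -20.7]
gripper_width: -0.001
grasp_force: 15.8
```

```bash
python3 -m jog '[{"x":-0.02,"y":0,"z":0,"ax":0,"ay":0,"az":0},{"x":-0.035,"y":0,"z":0,"ax":0,"ay":0,"az":0},{"x":-0.035,"y":0,"z":-0.04,"ax":0,"ay":0,"az":0},{"x":-0.035,"y":0,"z":-0.06,"ax":0,"ay":0,"az":0},{"x":-0.035,"y":0,"z":-0.06,"ax":0,"ay":0,"az":0}]'; python3 -c "
from h import *
save('t2.png',cv2.resize(read_camera('top')[80:200,195:340],None,fx=4,fy=4))
print(get_obs()['q'].round(3))
plan(.545,-.005,.2,90)
plan(.545,-.005,.2,-90)"
```

```text
t: 5.0
eef_pos: [0.6766, -0.1793, 0.2036]
tool_rot: [0.002, 0.001, 1.0, -0.001]
contact_force: [-0.6, 0.3, 0.4]
gripper_width: 0.001
grasp_force: 0.0
[-0.055  0.558  0.335  1.54  -0.198  1.076  1.895]
shift [0.1309 0.1736 0.0013] turn [8.0000e-04 1.8000e-03 1.5688e+00] now [ 0.6755 -0.1788  0.2016] yaw 179.88 t 5.05
shift [0.1309 0.1736 0.0013] turn [-1.8000e-03  8.0000e-04 -1.5728e+00] now [ 0.6755 -0.1788  0.2016] yaw 179.88 t 5.05
```

View pics/t2.png

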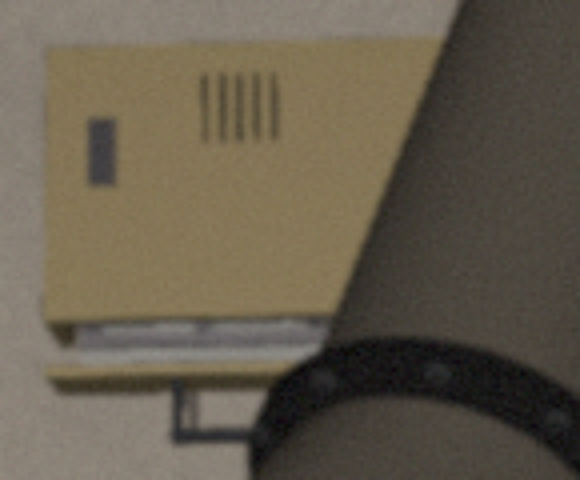

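```bash
python3 -m jog '[{"x":0.03,"y":0.04,"z":0,"ax":0,"ay":0,"az":0.14},{"x":0.06,"y":0.08,"z":0,"ax":0,"ay":0,"az":0.28},{"x":0.09,"y":0.12,"z":0,"ax":0,"ay":0,"az":0.42},{"x":0.13,"y":0.15,"z":0,"ax":0,"ay":0,"az":0.56},{"x":0.131,"y":0.174,"z":0,"ax":0,"ay":0,"az":0.7},{"x":0.131,"y":0.174,"z":0,"ax":0,"ay":0,"az":0.84},{"x":0.131,"y":0.174,"z":0,"ax":0,"ay":0,"az":0.98},{"x":0.131,"y":0.174,"z":0,"ax":0,"ay":0,"az":1.12},{"x":0.131,"y":0.174,"z":0,"ax":0,"ay":0,"az":1.26},{"x":0.131,"y":0.174,"z":0,"ax":0,"ay":0,"az":1.4},{"x":0.131,"y":0.174,"z":0,"ax":0,"ay":0,"az":1.569},{"x":0.131,"y":0.174,"z":0,"ax":0,"ay":0,"az":1.569}]' 0.35 40; python3 -c "
from h import *
plan(.545,-.005,.05,90); save('w2.png',read_camera('wrist'))"
```

```text
t: 6.25
eef_pos: [0.5432, -0.004, 0.1993]
tool_rot: [-0.001, 0.708, 0.706, -0.001]
contact_force: [0.9, 0.3, 0.1]
gripper_width: 0.348
grasp_force: 0.0
shift [-0.0008  0.0022  0.1493] turn [-0.0027  0.0011 -0.0019] now [ 0.5432 -0.004   0.1993] yaw 89.89 t 6.25
```

View pics/w2.png

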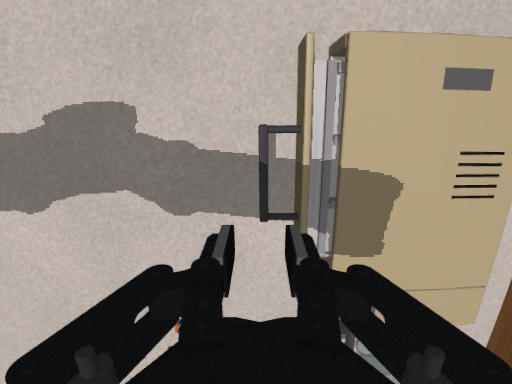

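```bash
python3 -c "
from h import *
print(onz(camera_params('wrist'),[[264,128],[264,218]],.058).round(4))"
```

```text
[[ 0.5481  0.0474  0.058 ]
 [ 0.5487 -0.0542  0.058 ]]
```

```bash
python3 -m jog '[{"x":0,"y":0.004,"z":0.04,"ax":0,"ay":0,"az":0},{"x":0,"y":0.004,"z":0.08,"ax":0,"ay":0,"az":0},{"x":0,"y":0.004,"z":0.12,"ax":0,"ay":0,"az":0},{"x":0,"y":0.004,"z":0.15,"ax":0,"ay":0,"az":0},{"x":0,"y":0.004,"z":0.162,"ax":0,"ay":0,"az":0},{"x":0,"y":0.004,"z":0.162,"ax":0,"ay":0,"az":0}]'; python3 -m jog '[{"x":0,"y":0,"z":0,"ax":0,"ay":0,"az":0},{"x":0,"y":0,"z":0,"ax":0,"ay":0,"az":0},{"x":0,"y":0,"z":0,"ax":0,"ay":0,"az":0},{"x":0,"y":0,"z":0,"ax":0,"ay":0,"az":0},{"x":0,"y":0,"z":0,"ax":0,"ay":0,"az":0}]' 0 60
```

```text
t: 6.9
eef_pos: [0.5469, -0.0043, 0.0371]
tool_rot: [-0.001, 0.707, 0.708, -0.001]
contact_force: [-0.2, 0.5, 0.9]
gripper_width: 0.354
grasp_force: 0.0
t: 7.4
eef_pos: [0.5487, -0.0042, 0.0399]
tool_rot: [0.0, 0.707, 0.707, 0.001]
contact_force: [-4.0, -1.3, 6.9]
gripper_width: 0.102
grasp_force: 60.8
```

```bash
python3 -m jog '[{"x":0,"y":-0.015,"z":0,"ax":0,"ay":0,"az":0},{"x":0,"y":-0.03,"z":0,"ax":0,"ay":0,"az":0},{"x":0,"y":-0.045,"z":0,"ax":0,"ay":0,"az":0},{"x":0,"y":-0.06,"z":0,"ax":0,"ay":0,"az":0},{"x":0,"y":-0.075,"z":0,"ax":0,"ay":0,"az":0},{"x":0,"y":-0.085,"z":0,"ax":0,"ay":0,"az":0},{"x":0,"y":-0.095,"z":0,"ax":0,"ay":0,"az":0},{"x":0,"y":-0.1,"z":0,"ax":0,"ay":0,"az":0}]';python3 -m jog '[{"x":0,"y":-0.008,"z":0,"ax":0,"ay":0,"az":0},{"x":0,"y":-0.014,"z":0,"ax":0,"ay":0,"az":0},{"x":0,"y":-0.014,"z":0,"ax":0,"ay":0,"az":0}]'
```

```text
t: 8.2
eef_pos: [0.4506, -0.0052, 0.0399]
tool_rot: [0.003, 0.707, 0.707, 0.002]
contact_force: [4.1, -5.2, -1.1]
gripper_width: 0.096
grasp_force: 62.8
t: 8.5
eef_pos: [0.4361, -0.0053, 0.0398]
tool_rot: [0.002, 0.707, 0.707, 0.001]
contact_force: [0.1, -6.1, 6.3]
gripper_width: 0.1
grasp_force: 63.9
```

```bash
python3 -m jog '[{"x":0,"y":-0.006,"z":0,"ax":0,"ay":0,"az":0},{"x":0,"y":-0.006,"z":0,"ax":0,"ay":0,"az":0}]';python3 -m jog '[{"x":0,"y":-0.006,"z":0,"ax":0,"ay":0,"az":0},{"x":0,"y":-0.006,"z":0,"ax":0,"ay":0,"az":0}]';python3 -m jog '[{"x":0,"y":-0.006,"z":0,"ax":0,"ay":0,"az":0},{"x":0,"y":-0.006,"z":0,"ax":0,"ay":0,"az":0}]'
```

```text
t: 8.7
eef_pos: [0.4305, -0.0053, 0.0398]
tool_rot: [0.002, 0.707, 0.707, 0.002]
contact_force: [1.5, -5.7, 4.5]
gripper_width: 0.098
grasp_force: 63.7
t: 8.9
eef_pos: [0.4245, -0.0054, 0.0398]
tool_rot: [0.002, 0.707, 0.707, 0.002]
contact_force: [1.5, -5.8, 6.1]
gripper_width: 0.1
grasp_force: 63.7
t: 9.1
eef_pos: [0.4218, -0.0055, 0.0399]
tool_rot: [0.005, 0.707, 0.707, 0.003]
contact_force: [11.0, -6.1, -11.1]
gripper_width: 0.098
grasp_force: 61.6
```

```bash
python3 -m jog '[{"x":0,"y":-0.004,"z":0,"ax":0,"ay":0,"az":0},{"x":0,"y":-0.004,"z":0,"ax":0,"ay":0,"az":0}]'; python3 -c "
from h import *
print(get_obs()['q'].round(3))"
```

```text
t: 9.3
eef_pos: [0.4218, -0.0055, 0.04]
tool_rot: [0.008, 0.707, 0.707, 0.005]
contact_force: [23.1, -7.2, -32.4]
gripper_width: 0.105
grasp_force: 38.3
[-0.57   0.429  0.516  2.328 -0.466  0.46   0.326]
```

```bash
python3 -m jog '[{"x":0,"y":0.005,"z":0,"ax":0,"ay":0,"az":0},{"x":0,"y":0.005,"z":0,"ax":0,"ay":0,"az":0}]'; python3 -m jog '[{"x":0,"y":0,"z":0,"ax":0,"ay":0,"az":0},{"x":0,"y":0,"z":0,"ax":0,"ay":0,"az":0},{"x":0,"y":0,"z":0,"ax":0,"ay":0,"az":0}]' 0.35; python3 -m jog '[{"x":0,"y":0,"z":-0.04,"ax":0,"ay":0,"az":0},{"x":0,"y":0.04,"z":-0.09,"ax":0,"ay":0,"az":0},{"x":0,"y":0.07,"z":-0.14,"ax":0,"ay":0,"az":0},{"x":0,"y":0.1,"z":-0.19,"ax":0,"ay":0,"az":0},{"x":0,"y":0.1,"z":-0.21,"ax":0,"ay":0,"az":0},{"x":0,"y":0.1,"z":-0.21,"ax":0,"ay":0,"az":0}]'; python3 -c "
from h import *
o=get_obs(); print(camera_params('wrist')); save('w3.png',read_camera('wrist')); plan(.417,.335,.25,49)"
```

```text
t: 9.5
eef_pos: [0.4218, -0.0054, 0.0399]
tool_rot: [0.004, 0.707, 0.707, 0.002]
contact_force: [6.7, -6.3, -2.2]
gripper_width: 0.099
grasp_force: 62.2
t: 9.8
eef_pos: [0.4171, -0.0037, 0.0388]
tool_rot: [-0.0, 0.707, 0.707, 0.0]
contact_force: [0.9, -0.4, 1.0]
gripper_width: 0.348
grasp_force: 0.0
t: 10.4
eef_pos: [0.5225, -0.0039, 0.2544]
tool_rot: [0.003, 0.707, 0.707, 0.005]
contact_force: [0.0, -0.7, 0.5]
gripper_width: 0.354
grasp_force: 0.0
{'K': array([[269.09787989,   0.        , 259.40434221],
       [  0.        , 269.09787989, 187.3966343 ],
       [  0.        ,   0.        ,   1.        ]]), 'D': array([-0.06112977,  0.        ,  0.        ,  0.        ,  0.        ]), 'origin': array([0.52117932, 0.07121312, 0.39786256]), 'attitude': array([ 9.88794763e-01, -1.49171446e-01, -5.68931323e-03, -6.54137774e-04])}
shift [ 0.3387 -0.1024  0.0012] turn [ 0.0049 -0.0037  0.7162] now [ 0.5196 -0.0037  0.2512] yaw 90.03 t 10.45
```

View pics/w3.png

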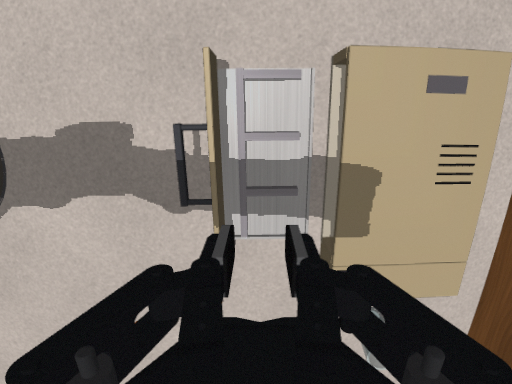

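```bash
python3 - <<'E'
from h import *
import cv2
# camera pose at w3
p=dict(camera_params('wrist')); p['origin']=np.array([0.52117932,0.07121312,0.39786256]); p['attitude']=np.array([9.88794763e-01,-1.49171446e-01,-5.68931323e-03,-6.54137774e-04])
im=cv2.imread('pics/w3.png'); c=cv2.resize(im[55:245,200:325],None,fx=4,fy=3.15,interpolation=cv2.INTER_CUBIC); c=cv2.resize(im[55:245,200:325],(500,600),interpolation=cv2.INTER_CUBIC); cv2.imwrite('pics/c3.png',c)
print('face',onz(p,[[246,100],[246,160],[246,225]],.021).round(4)); print(onz(p,[[272,69],[272,79],[272,131],[272,139],[272,187],[272,193]],.028).round(4))
print(onz(p,[[182,125],[185,205]],.058))
E
```

```text
face [[ 0.5075  0.0774  0.021 ]
 [ 0.5065 -0.0043  0.021 ]
 [ 0.505  -0.1054  0.021 ]]
[[ 0.5415  0.1157  0.028 ]
 [ 0.5417  0.1035  0.028 ]
 [ 0.5425  0.037   0.028 ]
 [ 0.5426  0.0262  0.028 ]
 [ 0.5436 -0.0424  0.028 ]
 [ 0.5437 -0.0515  0.028 ]]
[[ 0.42913783  0.04751126  0.058     ]
 [ 0.4245624  -0.05830909  0.058     ]]
```

View pics/c3.png

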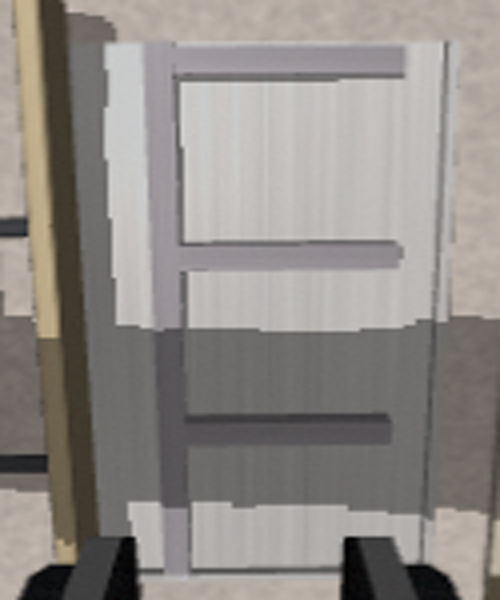

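```bash
python3 -m jog '[{"x":0.04,"y":-0.012,"z":0,"ax":0,"ay":0,"az":0.08},{"x":0.08,"y":-0.024,"z":0,"ax":0,"ay":0,"az":0.16},{"x":0.12,"y":-0.036,"z":0,"ax":0,"ay":0,"az":0.24},{"x":0.16,"y":-0.048,"z":0,"ax":0,"ay":0,"az":0.32},{"x":0.2,"y":-0.06,"z":0,"ax":0,"ay":0,"az":0.4},{"x":0.24,"y":-0.072,"z":0,"ax":0,"ay":0,"az":0.48},{"x":0.28,"y":-0.085,"z":0,"ax":0,"ay":0,"az":0.56},{"x":0.31,"y":-0.095,"z":0,"ax":0,"ay":0,"az":0.64},{"x":0.339,"y":-0.102,"z":0,"ax":0,"ay":0,"az":0.716},{"x":0.339,"y":-0.102,"z":0,"ax":0,"ay":0,"az":0.716},{"x":0.339,"y":-0.102,"z":0,"ax":0,"ay":0,"az":0.716},{"x":0.339,"y":-0.102,"z":0,"ax":0,"ay":0,"az":0.716}]' 0.9; python3 -c "
from h import *
plan(.417,.335,.15,49);
import pickle; pickle.dump(camera_params('wrist'),open('w4.pkl','wb')); save('w4.png',read_camera('wrist')); print(proj(camera_params('wrist'),[[.414,.335,.008]]))"
```

```text
t: 11.65
eef_pos: [0.415, 0.3332, 0.2477]
tool_rot: [0.0, 0.91, 0.414, -0.001]
contact_force: [1.1, -0.4, -0.2]
gripper_width: 0.897
grasp_force: 0.0
shift [0.0028 0.0004 0.0977] turn [ 0.      0.002  -0.0014] now [0.415  0.3332 0.2477] yaw 48.92 t 11.65
[[257.50590643 158.12170157]]
```

View pics/w4.png

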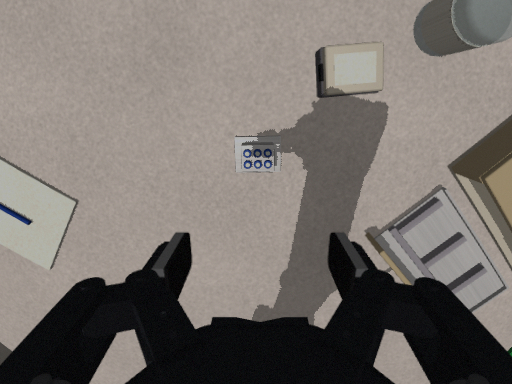

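```bash
cat >> h.py <<'E'
def caps(p,im,u,v,k,z=.039):
    w=im[v-k:v+k,u-k:u+k].astype(int)
    m=((w[...,2]-w[...,0]>25)).astype(np.uint8)
    ys,xs=np.nonzero(m); pts=np.c_[xs+u-k,ys+v-k].astype(float)
    P=onz(p,pts,z)[:,:2]; c,s,a=cv2.minAreaRect(P.astype(np.float32)*1000)
    b=cv2.boxPoints(((0,0),s,a)); e=b[1]-b[0]; f=b[2]-b[1]; L=e if np.hypot(*e)>np.hypot(*f) else f
    print(len(pts),"mean",P.mean(0).round(4),"rect",np.round(np.array(c)/1000,4),"size mm",np.round(s,1),"long angle",(np.degrees(np.arctan2(L[1],L[0]))%180).round(1))
E
python3 - <<'E'
from h import *
import pickle
caps(pickle.load(open('w4.pkl','rb')),cv2.imread('pics/w4.png')[:,:,::-1],257,157,25)
E
```

```text
223 mean [0.4168 0.3391] rect [0.417  0.3393] size mm [25.6 37.2] long angle 138.9
```

```bash
python3 -m jog '[{"x":0.0057,"y":-0.0023,"z":0.04,"ax":0,"ay":0,"az":0},{"x":0.0057,"y":-0.0023,"z":0.08,"ax":0,"ay":0,"az":0},{"x":0.0057,"y":-0.0023,"z":0.12,"ax":0,"ay":0,"az":0},{"x":0.0057,"y":-0.0023,"z":0.16,"ax":0,"ay":0,"az":0},{"x":0.0057,"y":-0.0023,"z":0.19,"ax":0,"ay":0,"az":0},{"x":0.0057,"y":-0.0023,"z":0.215,"ax":0,"ay":0,"az":0},{"x":0.0057,"y":-0.0023,"z":0.23,"ax":0,"ay":0,"az":0},{"x":0.0057,"y":-0.0023,"z":0.236,"ax":0,"ay":0,"az":0},{"x":0.0057,"y":-0.0023,"z":0.236,"ax":0,"ay":0,"az":0}]'; python3 -c "
from h import *
plan(.417,.339,.011,49)"; python3 -m jog '[{"x":0,"y":0,"z":0,"ax":0,"ay":0,"az":0},{"x":0,"y":0,"z":0,"ax":0,"ay":0,"az":0},{"x":0,"y":0,"z":0,"ax":0,"ay":0,"az":0},{"x":0,"y":0,"z":0,"ax":0,"ay":0,"az":0},{"x":0,"y":0,"z":0,"ax":0,"ay":0,"az":0},{"x":0,"y":0,"z":0,"ax":0,"ay":0,"az":0}]' 0 70
```

```text
t: 12.6
eef_pos: [0.4175, 0.3403, 0.0126]
tool_rot: [0.0, 0.91, 0.414, -0.0]
contact_force: [0.1, -0.2, 0.5]
gripper_width: 0.899
grasp_force: 0.0
shift [-0.0013  0.0004  0.0016] turn [ 0.      0.0003 -0.0012] now [0.4175 0.3403 0.0126] yaw 48.93 t 12.6
t: 13.2
eef_pos: [0.418, 0.3415, 0.0141]
tool_rot: [-0.001, 0.91, 0.415, 0.001]
contact_force: [-1.2, -1.2, 7.7]
gripper_width: 0.496
grasp_force: 71.4
```

```bash
python3 -m jog '[{"x":0,"y":0,"z":-0.03,"ax":0,"ay":0,"az":0},{"x":0,"y":0,"z":-0.07,"ax":0,"ay":0,"az":0},{"x":0,"y":0,"z":-0.11,"ax":0,"ay":0,"az":0},{"x":0,"y":0,"z":-0.15,"ax":0,"ay":0,"az":0},{"x":0,"y":0,"z":-0.18,"ax":0,"ay":0,"az":0},{"x":0,"y":0,"z":-0.18,"ax":0,"ay":0,"az":0}]'; python3 -c "
from h import *
plan(.545,.066,.2,90)"
```

```text
t: 13.8
eef_pos: [0.4193, 0.3424, 0.1971]
tool_rot: [-0.002, 0.91, 0.414, 0.004]
contact_force: [0.8, 1.4, -2.4]
gripper_width: 0.503
grasp_force: 72.2
shift [-0.1259  0.2762 -0.0042] turn [ 0.0021 -0.0083 -0.7162] now [0.4193 0.3424 0.1971] yaw 48.97 t 13.8
```

```bash
python3 -m jog '[{"x":-0.015,"y":0.03,"z":0,"ax":0,"ay":0,"az":-0.08},{"x":-0.03,"y":0.065,"z":0,"ax":0,"ay":0,"az":-0.16},{"x":-0.045,"y":0.1,"z":0,"ax":0,"ay":0,"az":-0.24},{"x":-0.06,"y":0.135,"z":0,"ax":0,"ay":0,"az":-0.32},{"x":-0.08,"y":0.17,"z":0,"ax":0,"ay":0,"az":-0.4},{"x":-0.095,"y":0.205,"z":0,"ax":0,"ay":0,"az":-0.48},{"x":-0.11,"y":0.24,"z":0,"ax":0,"ay":0,"az":-0.56},{"x":-0.126,"y":0.276,"z":-0.004,"ax":0,"ay":0,"az":-0.64},{"x":-0.126,"y":0.276,"z":-0.004,"ax":0,"ay":0,"az":-0.716},{"x":-0.126,"y":0.276,"z":-0.004,"ax":0,"ay":0,"az":-0.716},{"x":-0.126,"y":0.276,"z":-0.004,"ax":0,"ay":0,"az":-0.716}]'; python3 -c "
from h import *
import pickle
plan(.545,.066,.2,90);
pickle.dump(camera_params('wrist'),open('w5.pkl','wb')); im=read_camera('wrist'); save('w5.png',im); cv2.imwrite('pics/w5c.png',cv2.resize(im[100:300,120:400,::-1],(800,571),interpolation=cv2.INTER_CUBIC))"
```

```text
t: 14.9
eef_pos: [0.542, 0.0653, 0.1958]
tool_rot: [-0.001, 0.708, 0.707, -0.0]
contact_force: [0.6, -0.1, -2.2]
gripper_width: 0.496
grasp_force: 71.9
shift [ 0.0007  0.003  -0.0042] turn [-0.0015 -0.0004 -0.0012] now [0.542  0.0653 0.1958] yaw 89.93 t 14.9
```

View pics/w5c.png

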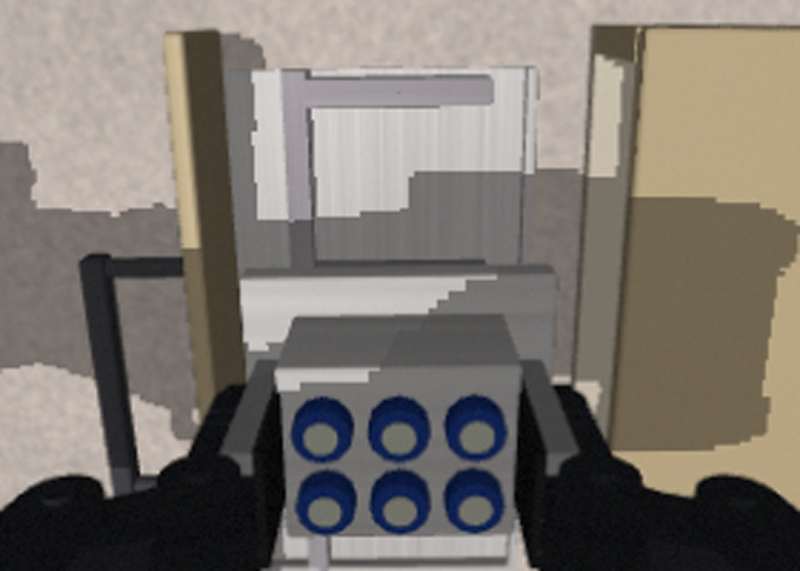

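```bash
python3 - <<'E'
from h import *
import pickle
p=pickle.load(open('w5.pkl','rb'))
f=lambda a: [[120+u/2.857,100+v/2.857] for u,v in a]
print('lip in/out',onz(p,f([(400,106),(400,75)]),.028).round(4))
print('front stop L/R',onz(p,f([(287,180),(312,180)]),.021).round(4))
print('rear edge',onz(p,f([(523,150),(536,150)]),.021).round(4))
print('panel L end outer/inner',onz(p,f([(166,33),(190,33),(205,400)]),.07).round(4))
print('handle',onz(p,f([(95,258),(132,490)]),.058).round(4))
print('unit front',onz(p,f([(640,28),(612,445)]),.076).round(4))
print('flange far edge of held', onz(p,f([(243,275),(553,272)]),.196-.005).round(4))
E
```

```text
lip in/out [[0.5428 0.1044 0.028 ]
 [0.5428 0.1166 0.028 ]]
front stop L/R [[0.4951 0.0726 0.021 ]
 [0.5057 0.0726 0.021 ]]
rear edge [[0.5942 0.0853 0.021 ]
 [0.5996 0.0854 0.021 ]]
panel L end outer/inner [[ 0.4631  0.1343  0.07  ]
 [ 0.4714  0.1342  0.07  ]
 [ 0.4661 -0.0048  0.07  ]]
handle [[ 0.4244  0.05    0.058 ]
 [ 0.4273 -0.0551  0.058 ]]
unit front [[ 0.6226  0.136   0.076 ]
 [ 0.626  -0.0215  0.076 ]]
flange far edge of held [[0.5106 0.0892 0.191 ]
 [0.5739 0.0898 0.191 ]]
```

```bash
python3 -m jog '[{"x":0.007,"y":0.007,"z":0.03,"ax":0,"ay":0,"az":0},{"x":0.007,"y":0.007,"z":0.07,"ax":0,"ay":0,"az":0},{"x":0.007,"y":0.007,"z":0.11,"ax":0,"ay":0,"az":0},{"x":0.007,"y":0.007,"z":0.135,"ax":0,"ay":0,"az":0},{"x":0.007,"y":0.007,"z":0.15,"ax":0,"ay":0,"az":0},{"x":0.007,"y":0.007,"z":0.155,"ax":0,"ay":0,"az":0},{"x":0.007,"y":0.007,"z":0.155,"ax":0,"ay":0,"az":0}]';python3 -m jog '[{"x":0,"y":0,"z":0.005,"ax":0,"ay":0,"az":0},{"x":0,"y":0,"z":0.01,"ax":0,"ay":0,"az":0},{"x":0,"y":0,"z":0.01,"ax":0,"ay":0,"az":0}]'; python3 -m jog '[{"x":0,"y":0,"z":0.003,"ax":0,"ay":0,"az":0},{"x":0,"y":0,"z":0.003,"ax":0,"ay":0,"az":0}]'
```

```text
t: 15.65
eef_pos: [0.5499, 0.072, 0.0417]
tool_rot: [-0.0, 0.707, 0.707, 0.0]
contact_force: [-0.4, -0.7, -1.1]
gripper_width: 0.498
grasp_force: 72.0
t: 15.95
eef_pos: [0.5498, 0.0717, 0.0317]
tool_rot: [-0.0, 0.707, 0.707, 0.0]
contact_force: [-0.3, -0.1, -1.6]
gripper_width: 0.5
grasp_force: 72.0
t: 16.15
eef_pos: [0.5497, 0.0715, 0.0285]
tool_rot: [-0.0, 0.707, 0.707, 0.0]
contact_force: [0.1, 0.8, -2.3]
gripper_width: 0.498
grasp_force: 72.0
```

```bash
python3 -m jog '[{"x":0,"y":0,"z":0.002,"ax":0,"ay":0,"az":0},{"x":0,"y":0,"z":0.002,"ax":0,"ay":0,"az":0}]'; python3 -m jog '[{"x":0,"y":0,"z":0.002,"ax":0,"ay":0,"az":0},{"x":0,"y":0,"z":0.002,"ax":0,"ay":0,"az":0}]'
```

```text
t: 16.35
eef_pos: [0.551, 0.0715, 0.0281]
tool_rot: [0.0, 0.707, 0.707, 0.001]
contact_force: [-3.0, -0.8, 10.9]
gripper_width: 0.497
grasp_force: 73.5
t: 16.55
eef_pos: [0.5531, 0.0715, 0.028]
tool_rot: [0.001, 0.707, 0.707, 0.003]
contact_force: [-1.9, -0.2, 27.9]
gripper_width: 0.496
grasp_force: 75.5
```

```bash
python3 -m jog '[{"x":0,"y":0,"z":-0.002,"ax":0,"ay":0,"az":0},{"x":0,"y":-0.004,"z":-0.002,"ax":0,"ay":0,"az":0},{"x":0,"y":-0.008,"z":-0.002,"ax":0,"ay":0,"az":0},{"x":0,"y":-0.008,"z":-0.002,"ax":0,"ay":0,"az":0}]'; python3 -m jog '[{"x":0,"y":-0.003,"z":0,"ax":0,"ay":0,"az":0},{"x":0,"y":-0.003,"z":0,"ax":0,"ay":0,"az":0}]'; python3 -m jog '[{"x":0,"y":-0.003,"z":0,"ax":0,"ay":0,"az":0},{"x":0,"y":-0.003,"z":0,"ax":0,"ay":0,"az":0}]'
```

```text
t: 16.95
eef_pos: [0.5449, 0.0716, 0.0282]
tool_rot: [0.002, 0.707, 0.707, 0.003]
contact_force: [4.6, 0.2, 8.0]
gripper_width: 0.501
grasp_force: 73.1
t: 17.15
eef_pos: [0.5422, 0.0717, 0.0282]
tool_rot: [0.002, 0.707, 0.707, 0.003]
contact_force: [4.3, 0.5, 8.1]
gripper_width: 0.495
grasp_force: 73.1
t: 17.35
eef_pos: [0.5394, 0.0717, 0.0282]
tool_rot: [0.002, 0.707, 0.707, 0.003]
contact_force: [4.6, 0.1, 7.2]
gripper_width: 0.499
grasp_force: 73.1
```

Friction about 4 N; the stop should be very near (x ≈ 0.539).

```bash
python3 -m jog '[{"x":0,"y":-0.002,"z":0,"ax":0,"ay":0,"az":0},{"x":0,"y":-0.002,"z":0,"ax":0,"ay":0,"az":0}]'; python3 -m jog '[{"x":0,"y":-0.002,"z":0,"ax":0,"ay":0,"az":0},{"x":0,"y":-0.002,"z":0,"ax":0,"ay":0,"az":0}]'; python3 -m jog '[{"x":0,"y":-0.002,"z":0,"ax":0,"ay":0,"az":0},{"x":0,"y":-0.002,"z":0,"ax":0,"ay":0,"az":0}]'
```

```text
t: 17.55
eef_pos: [0.5375, 0.0717, 0.0283]
tool_rot: [0.002, 0.707, 0.707, 0.003]
contact_force: [5.4, -0.2, 7.6]
gripper_width: 0.495
grasp_force: 73.1
t: 17.75
eef_pos: [0.5369, 0.0717, 0.0284]
tool_rot: [0.003, 0.707, 0.707, 0.004]
contact_force: [9.0, -0.7, 3.6]
gripper_width: 0.498
grasp_force: 72.7
t: 17.95
eef_pos: [0.5367, 0.0717, 0.0286]
tool_rot: [0.005, 0.707, 0.707, 0.005]
contact_force: [12.6, 0.2, -1.0]
gripper_width: 0.497
grasp_force: 72.3
```

```bash
python3 -m jog '[{"x":0,"y":0.003,"z":0.001,"ax":0,"ay":0,"az":0},{"x":0.004,"y":0.003,"z":0.001,"ax":0,"ay":0,"az":0},{"x":0.008,"y":0.003,"z":0.001,"ax":0,"ay":0,"az":0},{"x":0.009,"y":0.003,"z":0.001,"ax":0,"ay":0,"az":0}]'; python3 -m jog '[{"x":0.002,"y":0,"z":0,"ax":0,"ay":0,"az":0},{"x":0.002,"y":0,"z":0,"ax":0,"ay":0,"az":0}]'; python3 -m jog '[{"x":0.002,"y":0,"z":0,"ax":0,"ay":0,"az":0},{"x":0.002,"y":0,"z":0,"ax":0,"ay":0,"az":0}]'; python3 -m jog '[{"x":0.002,"y":0,"z":0,"ax":0,"ay":0,"az":0},{"x":0.002,"y":0,"z":0,"ax":0,"ay":0,"az":0}]'
```

```text
t: 18.35
eef_pos: [0.537, 0.0763, 0.0282]
tool_rot: [0.004, 0.708, 0.706, 0.002]
contact_force: [3.5, -10.8, 18.9]
gripper_width: 0.499
grasp_force: 75.0
t: 18.55
eef_pos: [0.5369, 0.0783, 0.0282]
tool_rot: [0.004, 0.708, 0.706, 0.002]
contact_force: [2.5, -10.8, 19.9]
gripper_width: 0.5
grasp_force: 75.0
t: 18.75
eef_pos: [0.5369, 0.0802, 0.0281]
tool_rot: [0.004, 0.708, 0.706, 0.002]
contact_force: [3.6, -11.2, 18.1]
gripper_width: 0.498
grasp_force: 74.9
t: 18.95
eef_pos: [0.5369, 0.0822, 0.0282]
tool_rot: [0.004, 0.708, 0.706, 0.002]
contact_force: [2.9, -11.3, 19.2]
gripper_width: 0.494
grasp_force: 74.9
```

```bash
python3 -m jog '[{"x":0.002,"y":0,"z":-0.0005,"ax":0,"ay":0,"az":0},{"x":0.002,"y":0,"z":-0.0005,"ax":0,"ay":0,"az":0}]'; python3 -m jog '[{"x":0.002,"y":0,"z":0,"ax":0,"ay":0,"az":0},{"x":0.002,"y":0,"z":0,"ax":0,"ay":0,"az":0}]'; python3 -m jog '[{"x":0.002,"y":0,"z":0,"ax":0,"ay":0,"az":0},{"x":0.002,"y":0,"z":0,"ax":0,"ay":0,"az":0}]'
```

```text
t: 19.15
eef_pos: [0.5368, 0.0849, 0.0282]
tool_rot: [0.004, 0.708, 0.706, 0.002]
contact_force: [4.5, -9.4, 13.1]
gripper_width: 0.499
grasp_force: 74.4
t: 19.35
eef_pos: [0.5368, 0.0863, 0.0283]
tool_rot: [0.004, 0.708, 0.706, 0.002]
contact_force: [4.3, -10.8, 14.3]
gripper_width: 0.503
grasp_force: 74.3
t: 19.55
eef_pos: [0.5367, 0.0863, 0.0283]
tool_rot: [0.005, 0.709, 0.705, 0.001]
contact_force: [3.2, -15.6, 16.6]
gripper_width: 0.501
grasp_force: 74.6
```

```bash
python3 -m jog '[{"x":0.002,"y":-0.003,"z":0,"ax":0,"ay":0,"az":0},{"x":0.002,"y":-0.003,"z":0,"ax":0,"ay":0,"az":0},{"x":0.002,"y":-0.003,"z":0,"ax":0,"ay":0,"az":0}]'; python3 -m jog '[{"x":0,"y":0,"z":0,"ax":0,"ay":0,"az":0},{"x":0,"y":0,"z":0,"ax":0,"ay":0,"az":0}]' 0.62; python3 -c "
from h import *
import pickle
plan(.537,.0863,.1,90)"
```

```text
t: 19.85
eef_pos: [0.5366, 0.0865, 0.0286]
tool_rot: [0.008, 0.709, 0.705, 0.002]
contact_force: [10.4, -20.1, 8.7]
gripper_width: 0.498
grasp_force: 73.7
t: 20.05
eef_pos: [0.5324, 0.0928, 0.0268]
tool_rot: [0.002, 0.708, 0.706, 0.001]
contact_force: [5.9, -3.9, 0.2]
gripper_width: 0.617
grasp_force: 2.8
shift [-0.0066  0.005  -0.0731] turn [ 0.0053  0.0014 -0.0023] now [0.5324 0.0928 0.0268] yaw 89.87 t 20.05
```

```bash
python3 -m jog '[{"x":0,"y":0.004,"z":0,"ax":0,"ay":0,"az":0},{"x":0,"y":0.004,"z":-0.03,"ax":0,"ay":0,"az":0},{"x":0,"y":0.004,"z":-0.07,"ax":0,"ay":0,"az":0},{"x":-0.03,"y":0.004,"z":-0.11,"ax":0,"ay":0,"az":0},{"x":-0.06,"y":0.004,"z":-0.15,"ax":0,"ay":0,"az":0},{"x":-0.08,"y":0.004,"z":-0.18,"ax":0,"ay":0,"az":0},{"x":-0.08,"y":0.004,"z":-0.18,"ax":0,"ay":0,"az":0},{"x":-0.08,"y":0.004,"z":-0.18,"ax":0,"ay":0,"az":0}]'; python3 -c "
from h import *
import pickle
plan(.4217,-.338,.25,101)
pickle.dump(camera_params('wrist'),open('w6.pkl','wb')); im=read_camera('wrist'); save('w6.png',im); cv2.imwrite('pics/w6c.png',cv2.resize(im[100:250,150:350,::-1],(800,600),interpolation=cv2.INTER_CUBIC))"
```

```text
t: 20.85
eef_pos: [0.5335, 0.0152, 0.2061]
tool_rot: [-0.0, 0.707, 0.707, 0.0]
contact_force: [-0.1, 0.9, -0.4]
gripper_width: 0.621
grasp_force: 0.0
shift [-0.3531 -0.1118 -0.0444] turn [ 1.000e-04 -1.400e-03 -1.919e-01] now [0.5335 0.0152 0.2061] yaw 90.01 t 20.85
```

View pics/w6c.png

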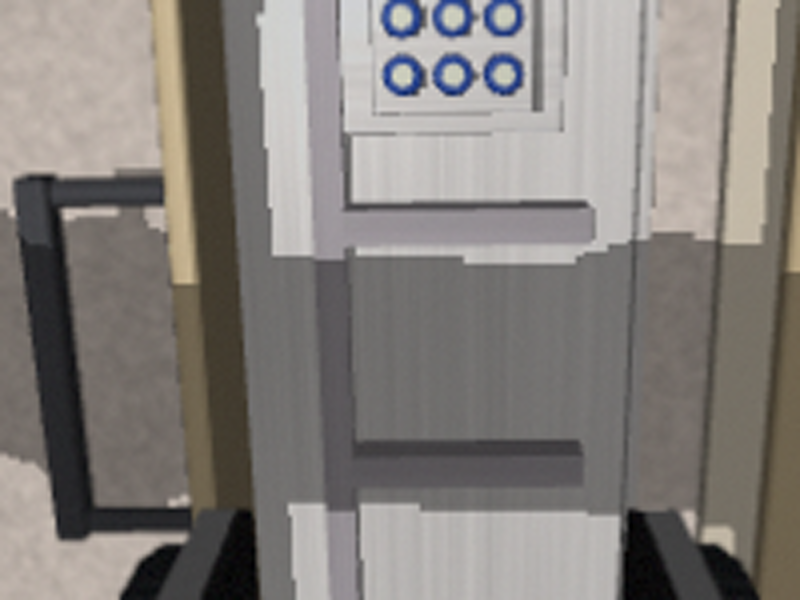

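```bash
python3 -m jog '[{"x":-0.04,"y":-0.013,"z":-0.02,"ax":0,"ay":0,"az":-0.02},{"x":-0.08,"y":-0.026,"z":-0.044,"ax":0,"ay":0,"az":-0.04},{"x":-0.12,"y":-0.039,"z":-0.044,"ax":0,"ay":0,"az":-0.06},{"x":-0.16,"y":-0.052,"z":-0.044,"ax":0,"ay":0,"az":-0.08},{"x":-0.2,"y":-0.065,"z":-0.044,"ax":0,"ay":0,"az":-0.1},{"x":-0.24,"y":-0.078,"z":-0.044,"ax":0,"ay":0,"az":-0.12},{"x":-0.28,"y":-0.09,"z":-0.044,"ax":0,"ay":0,"az":-0.15},{"x":-0.32,"y":-0.102,"z":-0.044,"ax":0,"ay":0,"az":-0.17},{"x":-0.353,"y":-0.112,"z":-0.044,"ax":0,"ay":0,"az":-0.192},{"x":-0.353,"y":-0.112,"z":-0.044,"ax":0,"ay":0,"az":-0.192},{"x":-0.353,"y":-0.112,"z":-0.044,"ax":0,"ay":0,"az":-0.192},{"x":-0.353,"y":-0.112,"z":-0.044,"ax":0,"ay":0,"az":-0.192}]' 0.9; python3 -c "
from h import *
import pickle
plan(.4217,-.338,.012,101)
p=camera_params('wrist'); pickle.dump(p,open('w7.pkl','wb')); im=read_camera('wrist'); save('w7.png',im)
uv=proj(p,[[.4217,-.338,.03]])[0]; print(uv); caps(p,im,int(uv[0]),int(uv[1]),28)"
```

```text
t: 22.1
eef_pos: [0.4225, -0.3363, 0.2488]
tool_rot: [-0.001, 0.635, 0.773, 0.0]
contact_force: [0.3, 0.3, -0.7]
gripper_width: 0.898
grasp_force: 0.0
shift [-0.002  -0.0008  0.2368] turn [-0.0015 -0.002   0.0028] now [ 0.4225 -0.3363  0.2488] yaw 101.16 t 22.1
[258.60251292 162.80381113]
235 mean [ 0.4239 -0.3362] rect [ 0.4241 -0.3367] size mm [36.4 25.9] long angle 11.2
```

View pics/w7.png

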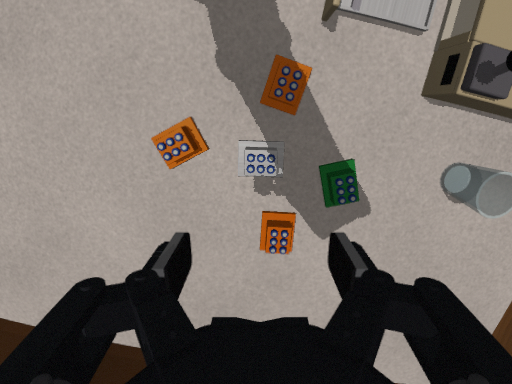

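```bash
python3 -m jog '[{"x":0,"y":0.0015,"z":0.04,"ax":0,"ay":0,"az":0},{"x":0,"y":0.0015,"z":0.08,"ax":0,"ay":0,"az":0},{"x":0,"y":0.0015,"z":0.12,"ax":0,"ay":0,"az":0},{"x":0,"y":0.0015,"z":0.16,"ax":0,"ay":0,"az":0},{"x":0,"y":0.0015,"z":0.19,"ax":0,"ay":0,"az":0},{"x":0,"y":0.0015,"z":0.215,"ax":0,"ay":0,"az":0},{"x":0,"y":0.0015,"z":0.23,"ax":0,"ay":0,"az":0},{"x":0,"y":0.0015,"z":0.237,"ax":0,"ay":0,"az":0},{"x":0,"y":0.0015,"z":0.237,"ax":0,"ay":0,"az":0}]' 0.75; python3 -c "
from h import *
plan(.4239,-.3364,.012,101)"; python3 -m jog '[{"x":0,"y":0,"z":0,"ax":0,"ay":0,"az":0},{"x":0,"y":0,"z":0,"ax":0,"ay":0,"az":0},{"x":0,"y":0,"z":0,"ax":0,"ay":0,"az":0},{"x":0,"y":0,"z":0,"ax":0,"ay":0,"az":0},{"x":0,"y":0,"z":0,"ax":0,"ay":0,"az":0},{"x":0,"y":0,"z":0,"ax":0,"ay":0,"az":0}]' 0 70;  python3 -m jog '[{"x":0,"y":0,"z":-0.03,"ax":0,"ay":0,"az":0},{"x":0,"y":0,"z":-0.07,"ax":0,"ay":0,"az":0},{"x":0,"y":0,"z":-0.11,"ax":0,"ay":0,"az":0},{"x":0,"y":0,"z":-0.15,"ax":0,"ay":0,"az":0},{"x":0,"y":0,"z":-0.18,"ax":0,"ay":0,"az":0},{"x":0,"y":0,"z":-0.18,"ax":0,"ay":0,"az":0}]'; python3 -c "
from h import *
plan(.549,-.086,.2,90)
plan(.549,-.006,.2,90)"
```

```text
t: 23.05
eef_pos: [0.4235, -0.3376, 0.0128]
tool_rot: [-0.0, 0.636, 0.772, 0.0]
contact_force: [-0.1, -0.2, -0.3]
gripper_width: 0.747
grasp_force: 0.0
shift [0.0011 0.0006 0.0008] turn [-0.0004 -0.0006  0.001 ] now [ 0.4235 -0.3376  0.0128] yaw 101.06 t 23.05
t: 23.65
eef_pos: [0.424, -0.3386, 0.0146]
tool_rot: [0.001, 0.636, 0.772, 0.0]
contact_force: [-1.6, 0.9, 5.4]
gripper_width: 0.499
grasp_force: 71.5
t: 24.25
eef_pos: [0.4251, -0.34, 0.1976]
tool_rot: [0.004, 0.636, 0.771, 0.001]
contact_force: [-0.1, -0.7, -3.0]
gripper_width: 0.498
grasp_force: 72.7
shift [ 0.2257  0.17   -0.0022] turn [0.0076 0.004  0.1916] now [ 0.4251 -0.34    0.1976] yaw 100.97 t 24.25
shift [ 0.3043  0.1852 -0.0025] turn [0.0076 0.004  0.1916] now [ 0.4251 -0.34    0.1976] yaw 100.97 t 24.25
```

```bash
python3 -m jog '[{"x":0.035,"y":0.021,"z":0,"ax":0,"ay":0,"az":0.02},{"x":0.07,"y":0.042,"z":0,"ax":0,"ay":0,"az":0.04},{"x":0.105,"y":0.064,"z":0,"ax":0,"ay":0,"az":0.06},{"x":0.14,"y":0.085,"z":0,"ax":0,"ay":0,"az":0.08},{"x":0.175,"y":0.106,"z":0,"ax":0,"ay":0,"az":0.11},{"x":0.21,"y":0.128,"z":0,"ax":0,"ay":0,"az":0.13},{"x":0.245,"y":0.149,"z":0,"ax":0,"ay":0,"az":0.15},{"x":0.28,"y":0.17,"z":0,"ax":0,"ay":0,"az":0.17},{"x":0.303,"y":0.185,"z":-0.002,"ax":0.004,"ay":0.002,"az":0.192},{"x":0.303,"y":0.185,"z":-0.002,"ax":0.004,"ay":0.002,"az":0.192},{"x":0.303,"y":0.185,"z":-0.002,"ax":0.004,"ay":0.002,"az":0.192}]'; python3 -c "
from h import *
import pickle
plan(.548,-.007,.04,90)
p=camera_params('wrist'); pickle.dump(p,open('w8.pkl','wb')); im=read_camera('wrist'); save('w8.png',im)
caps(p,im,260,270,45,.2+.027-.002)
# seated block 1
uv=proj(p,[[.537,.086,.052]])[0]; print(uv); caps(p,im,int(uv[0]),int(uv[1]),26,.053)"
```

```text
t: 25.35
eef_pos: [0.5463, -0.0051, 0.1942]
tool_rot: [-0.002, 0.707, 0.708, -0.002]
contact_force: [0.4, -0.7, -2.5]
gripper_width: 0.499
grasp_force: 72.5
shift [-0.0021  0.0026  0.1542] turn [-0.0057 -0.001   0.0017] now [ 0.5463 -0.0051  0.1942] yaw 90.1 t 25.35
1693 mean [0.5468 0.0023] rect [0.5468 0.0013] size mm [26.3 35.4] long angle 179.1
[250.68424369  88.22206913]
412 mean [0.5371 0.084 ] rect [0.5369 0.0838] size mm [36.9 26. ] long angle 0.6
```

```bash
python3 -m jog '[{"x":-0.005,"y":0.002,"z":0.03,"ax":0,"ay":0,"az":0},{"x":-0.005,"y":0.002,"z":0.07,"ax":0,"ay":0,"az":0},{"x":-0.005,"y":0.002,"z":0.11,"ax":0,"ay":0,"az":0},{"x":-0.005,"y":0.002,"z":0.135,"ax":0,"ay":0,"az":0},{"x":-0.005,"y":0.002,"z":0.15,"ax":0,"ay":0,"az":0},{"x":-0.005,"y":0.002,"z":0.154,"ax":0,"ay":0,"az":0},{"x":-0.005,"y":0.002,"z":0.154,"ax":0,"ay":0,"az":0}]';python3 -m jog '[{"x":0,"y":0,"z":0.004,"ax":0,"ay":0,"az":0},{"x":0,"y":0,"z":0.008,"ax":0,"ay":0,"az":0},{"x":0,"y":0,"z":0.008,"ax":0,"ay":0,"az":0}]'; python3 -m jog '[{"x":0,"y":0,"z":0.002,"ax":0,"ay":0,"az":0},{"x":0,"y":0,"z":0.002,"ax":0,"ay":0,"az":0}]'
```

```text
t: 26.1
eef_pos: [0.5486, -0.011, 0.0414]
tool_rot: [-0.002, 0.708, 0.707, -0.001]
contact_force: [0.1, -0.2, -1.6]
gripper_width: 0.501
grasp_force: 72.4
t: 26.4
eef_pos: [0.5485, -0.01, 0.0333]
tool_rot: [-0.002, 0.707, 0.707, -0.001]
contact_force: [-0.9, -0.6, -2.1]
gripper_width: 0.498
grasp_force: 72.4
t: 26.6
eef_pos: [0.5484, -0.01, 0.0311]
tool_rot: [-0.002, 0.707, 0.707, -0.001]
contact_force: [0.0, -0.8, -2.3]
gripper_width: 0.496
grasp_force: 72.4
```

```bash
python3 -m jog '[{"x":0,"y":0,"z":0.002,"ax":0,"ay":0,"az":0},{"x":0,"y":0,"z":0.002,"ax":0,"ay":0,"az":0}]'; python3 -m jog '[{"x":0,"y":0,"z":0.002,"ax":0,"ay":0,"az":0},{"x":0,"y":0,"z":0.002,"ax":0,"ay":0,"az":0}]'; python3 -m jog '[{"x":0,"y":-0.003,"z":0.0005,"ax":0,"ay":0,"az":0},{"x":0,"y":-0.006,"z":0.0005,"ax":0,"ay":0,"az":0},{"x":0,"y":-0.006,"z":0.0005,"ax":0,"ay":0,"az":0}]'
```

```text
t: 26.8
eef_pos: [0.5482, -0.0101, 0.0289]
tool_rot: [-0.002, 0.707, 0.707, -0.001]
contact_force: [-0.7, -0.0, -3.6]
gripper_width: 0.496
grasp_force: 72.4
t: 27.0
eef_pos: [0.55, -0.0101, 0.0286]
tool_rot: [-0.001, 0.707, 0.707, 0.001]
contact_force: [-1.6, 1.1, 12.1]
gripper_width: 0.497
grasp_force: 74.0
t: 27.3
eef_pos: [0.5464, -0.0102, 0.0287]
tool_rot: [0.001, 0.707, 0.707, 0.002]
contact_force: [4.3, 1.3, 7.1]
gripper_width: 0.496
grasp_force: 73.6
```

```bash
python3 -m jog '[{"x":0,"y":-0.004,"z":0,"ax":0,"ay":0,"az":0},{"x":0,"y":-0.007,"z":0,"ax":0,"ay":0,"az":0},{"x":0,"y":-0.007,"z":0,"ax":0,"ay":0,"az":0}]'; python3 -m jog '[{"x":0,"y":-0.002,"z":0,"ax":0,"ay":0,"az":0},{"x":0,"y":-0.002,"z":0,"ax":0,"ay":0,"az":0}]'; python3 -m jog '[{"x":0,"y":-0.002,"z":0,"ax":0,"ay":0,"az":0},{"x":0,"y":-0.002,"z":0,"ax":0,"ay":0,"az":0}]';  python3 -m jog '[{"x":0,"y":-0.002,"z":0,"ax":0,"ay":0,"az":0},{"x":0,"y":-0.002,"z":0,"ax":0,"ay":0,"az":0}]'
```

```text
t: 27.6
eef_pos: [0.5395, -0.0103, 0.0287]
tool_rot: [0.001, 0.707, 0.707, 0.002]
contact_force: [5.3, -0.2, 7.5]
gripper_width: 0.493
grasp_force: 73.5
t: 27.8
eef_pos: [0.5383, -0.0103, 0.0287]
tool_rot: [0.001, 0.707, 0.707, 0.002]
contact_force: [5.4, 0.0, 5.4]
gripper_width: 0.499
grasp_force: 73.3
t: 28.0
eef_pos: [0.5381, -0.0102, 0.0289]
tool_rot: [0.003, 0.707, 0.707, 0.003]
contact_force: [9.7, -0.2, 0.1]
gripper_width: 0.494
grasp_force: 72.8
t: 28.2
eef_pos: [0.538, -0.0102, 0.0291]
tool_rot: [0.004, 0.707, 0.707, 0.004]
contact_force: [14.7, -0.3, -3.7]
gripper_width: 0.497
grasp_force: 72.4
```

Front stop reached. Ease off, press down a little, slide to the side stop.

```bash
python3 -m jog '[{"x":0,"y":0.003,"z":0.0008,"ax":0,"ay":0,"az":0},{"x":0.004,"y":0.003,"z":0.0008,"ax":0,"ay":0,"az":0},{"x":0.009,"y":0.003,"z":0.0008,"ax":0,"ay":0,"az":0},{"x":0.009,"y":0.003,"z":0.0008,"ax":0,"ay":0,"az":0}]'; python3 -m jog '[{"x":0.003,"y":0,"z":0,"ax":0,"ay":0,"az":0},{"x":0.003,"y":0,"z":0,"ax":0,"ay":0,"az":0}]'; python3 -m jog '[{"x":0.002,"y":0,"z":0,"ax":0,"ay":0,"az":0},{"x":0.002,"y":0,"z":0,"ax":0,"ay":0,"az":0}]'; python3 -m jog '[{"x":0.002,"y":0,"z":0,"ax":0,"ay":0,"az":0},{"x":0.002,"y":0,"z":0,"ax":0,"ay":0,"az":0}]'; python3 -m jog '[{"x":0.002,"y":0,"z":0,"ax":0,"ay":0,"az":0},{"x":0.002,"y":0,"z":0,"ax":0,"ay":0,"az":0}]'
```

```text
t: 28.6
eef_pos: [0.5383, -0.0052, 0.0288]
tool_rot: [0.004, 0.708, 0.706, 0.002]
contact_force: [6.7, -9.8, 10.6]
gripper_width: 0.496
grasp_force: 74.1
t: 28.8
eef_pos: [0.5383, -0.0025, 0.0288]
tool_rot: [0.004, 0.708, 0.706, 0.002]
contact_force: [5.8, -10.2, 9.7]
gripper_width: 0.496
grasp_force: 74.1
t: 29.0
eef_pos: [0.5382, -0.0008, 0.0288]
tool_rot: [0.004, 0.708, 0.706, 0.002]
contact_force: [5.7, -10.4, 10.7]
gripper_width: 0.498
grasp_force: 74.2
t: 29.2
eef_pos: [0.5382, 0.0008, 0.0288]
tool_rot: [0.004, 0.708, 0.706, 0.001]
contact_force: [5.6, -12.1, 11.5]
gripper_width: 0.496
grasp_force: 74.1
t: 29.4
eef_pos: [0.5382, 0.0009, 0.0289]
tool_rot: [0.005, 0.708, 0.706, 0.001]
contact_force: [5.4, -16.1, 10.2]
gripper_width: 0.496
grasp_force: 74.0
```

```bash
python3 -m jog '[{"x":0.002,"y":-0.002,"z":0,"ax":0,"ay":0,"az":0},{"x":0.002,"y":-0.002,"z":0,"ax":0,"ay":0,"az":0},{"x":0.002,"y":-0.002,"z":0,"ax":0,"ay":0,"az":0}]'; python3 -m jog '[{"x":0,"y":0,"z":0,"ax":0,"ay":0,"az":0},{"x":0,"y":0,"z":0,"ax":0,"ay":0,"az":0}]' 0.62; python3 -m jog '[{"x":0,"y":0.005,"z":0,"ax":0,"ay":0,"az":0},{"x":0,"y":0.005,"z":-0.03,"ax":0,"ay":0,"az":0},{"x":0,"y":0.005,"z":-0.07,"ax":0,"ay":0,"az":0},{"x":-0.03,"y":0.005,"z":-0.11,"ax":0,"ay":0,"az":0},{"x":-0.06,"y":0.005,"z":-0.15,"ax":0,"ay":0,"az":0},{"x":-0.06,"y":0.005,"z":-0.18,"ax":0,"ay":0,"az":0},{"x":-0.06,"y":0.005,"z":-0.18,"ax":0,"ay":0,"az":0},{"x":-0.06,"y":0.005,"z":-0.18,"ax":0,"ay":0,"az":0}]'; python3 -c "
from h import *
import pickle
plan(.41,-.004,.2,90)
p=camera_params('wrist'); pickle.dump(p,open('w9.pkl','wb')); im=read_camera('wrist'); save('w9.png',im); cv2.imwrite('pics/w9c.png',cv2.resize(im[50:230,150:350,::-1],(660,594),interpolation=cv2.INTER_CUBIC))
for y in (.084,.004):
  uv=proj(p,[[.537,y,.052]])[0]; print(uv); caps(p,im,int(uv[0]),int(uv[1]),26,.053)"
```

```text
t: 29.7
eef_pos: [0.5381, 0.0012, 0.0292]
tool_rot: [0.008, 0.709, 0.705, 0.001]
contact_force: [9.8, -20.1, 6.1]
gripper_width: 0.501
grasp_force: 73.4
t: 29.9
eef_pos: [0.5332, 0.0084, 0.027]
tool_rot: [0.0, 0.708, 0.707, 0.001]
contact_force: [3.7, -4.4, 1.8]
gripper_width: 0.621
grasp_force: 2.5
t: 30.7
eef_pos: [0.5359, -0.0493, 0.2057]
tool_rot: [-0.003, 0.707, 0.708, -0.0]
contact_force: [0.2, 0.3, -0.6]
gripper_width: 0.621
grasp_force: 0.0
shift [ 0.0455 -0.1258  0.0064] turn [-0.0043 -0.003   0.0014] now [ 0.5359 -0.0493  0.2057] yaw 90.08 t 30.7
[260.88158647  45.55096552]
425 mean [0.5369 0.0837] rect [0.5371 0.0838] size mm [36.5 25.3] long angle 0.1
[260.67352432 125.73457312]
357 mean [0.5379 0.0038] rect [0.538  0.0037] size mm [37.8 25.5] long angle 0.1
```

View pics/w9c.png

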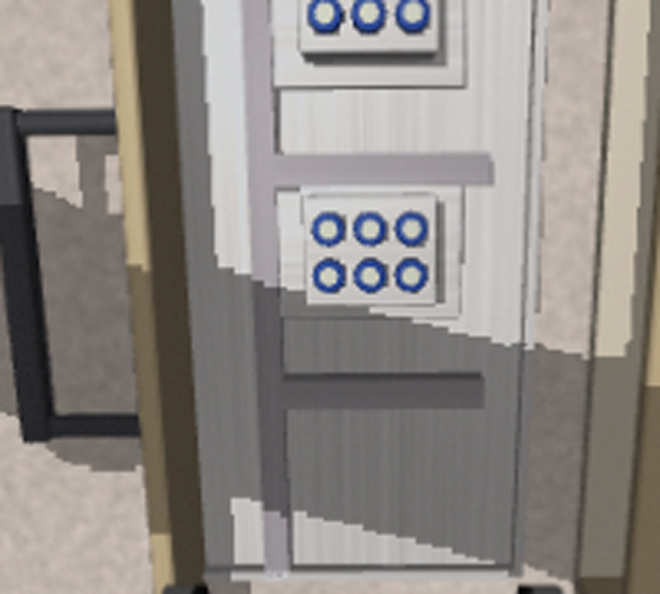

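```bash
python3 -m jog '[{"x":0.015,"y":-0.04,"z":-0.01,"ax":0,"ay":0,"az":0},{"x":0.03,"y":-0.08,"z":-0.01,"ax":0,"ay":0,"az":0},{"x":0.045,"y":-0.114,"z":-0.01,"ax":0,"ay":0,"az":0},{"x":0.045,"y":-0.114,"z":-0.01,"ax":0,"ay":0,"az":0},{"x":0.045,"y":-0.114,"z":-0.01,"ax":0,"ay":0,"az":0}]' 0.35; python3 -c "
from h import *
plan(.4217,-.0045,.038,90)"
```

```text
t: 31.25
eef_pos: [0.421, -0.0042, 0.2155]
tool_rot: [-0.003, 0.706, 0.708, -0.001]
contact_force: [0.2, 0.4, 0.4]
gripper_width: 0.352
grasp_force: 0.0
shift [-0.0007  0.0017  0.1775] turn [-0.0059 -0.0022  0.0032] now [ 0.421  -0.0042  0.2155] yaw 90.18 t 31.25
```

```bash
python3 -m jog '[{"x":0,"y":0.0015,"z":0.04,"ax":-0.005,"ay":0,"az":0},{"x":0,"y":0.0015,"z":0.08,"ax":-0.005,"ay":0,"az":0},{"x":0,"y":0.0015,"z":0.12,"ax":-0.005,"ay":0,"az":0},{"x":0,"y":0.0015,"z":0.15,"ax":-0.005,"ay":0,"az":0},{"x":0,"y":0.0015,"z":0.17,"ax":-0.005,"ay":0,"az":0},{"x":0,"y":0.0015,"z":0.178,"ax":-0.005,"ay":0,"az":0},{"x":0,"y":0.0015,"z":0.178,"ax":-0.005,"ay":0,"az":0}]'; python3 -m jog '[{"x":0,"y":0,"z":0,"ax":0,"ay":0,"az":0},{"x":0,"y":0,"z":0,"ax":0,"ay":0,"az":0},{"x":0,"y":0,"z":0,"ax":0,"ay":0,"az":0},{"x":0,"y":0,"z":0,"ax":0,"ay":0,"az":0},{"x":0,"y":0,"z":0,"ax":0,"ay":0,"az":0}]' 0 60
```

```text
t: 31.95
eef_pos: [0.4227, -0.006, 0.0371]
tool_rot: [-0.001, 0.707, 0.707, -0.001]
contact_force: [0.4, -0.8, -0.5]
gripper_width: 0.352
grasp_force: 0.0
t: 32.45
eef_pos: [0.4232, -0.0054, 0.0389]
tool_rot: [0.0, 0.707, 0.707, 0.001]
contact_force: [-2.4, -2.7, 6.7]
gripper_width: 0.103
grasp_force: 60.2
```

Now push in slowly, 5 mm per row.

```bash
python3 -m jog '[{"x":0,"y":0.002,"z":0,"ax":0,"ay":0,"az":0},{"x":0,"y":0.005,"z":0,"ax":0,"ay":0,"az":0},{"x":0,"y":0.01,"z":0,"ax":0,"ay":0,"az":0},{"x":0,"y":0.015,"z":0,"ax":0,"ay":0,"az":0},{"x":0,"y":0.02,"z":0,"ax":0,"ay":0,"az":0},{"x":0,"y":0.025,"z":0,"ax":0,"ay":0,"az":0},{"x":0,"y":0.03,"z":0,"ax":0,"ay":0,"az":0},{"x":0,"y":0.035,"z":0,"ax":0,"ay":0,"az":0},{"x":0,"y":0.04,"z":0,"ax":0,"ay":0,"az":0},{"x":0,"y":0.045,"z":0,"ax":0,"ay":0,"az":0},{"x":0,"y":0.05,"z":0,"ax":0,"ay":0,"az":0},{"x":0,"y":0.055,"z":0,"ax":0,"ay":0,"az":0}]'; python3 -m jog '[{"x":0,"y":0.005,"z":0,"ax":0,"ay":0,"az":0},{"x":0,"y":0.01,"z":0,"ax":0,"ay":0,"az":0},{"x":0,"y":0.015,"z":0,"ax":0,"ay":0,"az":0},{"x":0,"y":0.02,"z":0,"ax":0,"ay":0,"az":0},{"x":0,"y":0.025,"z":0,"ax":0,"ay":0,"az":0},{"x":0,"y":0.03,"z":0,"ax":0,"ay":0,"az":0},{"x":0,"y":0.035,"z":0,"ax":0,"ay":0,"az":0},{"x":0,"y":0.04,"z":0,"ax":0,"ay":0,"az":0},{"x":0,"y":0.045,"z":0,"ax":0,"ay":0,"az":0},{"x":0,"y":0.05,"z":0,"ax":0,"ay":0,"az":0},{"x":0,"y":0.055,"z":0,"ax":0,"ay":0,"az":0},{"x":0,"y":0.06,"z":0,"ax":0,"ay":0,"az":0}]'
```

```text
t: 33.65
eef_pos: [0.4776, -0.0048, 0.0389]
tool_rot: [-0.001, 0.707, 0.707, 0.001]
contact_force: [-4.9, -1.7, 8.3]
gripper_width: 0.103
grasp_force: 60.4
t: 34.85
eef_pos: [0.5375, -0.0043, 0.0389]
tool_rot: [-0.001, 0.707, 0.707, 0.001]
contact_force: [-4.9, 0.4, 7.2]
gripper_width: 0.1
grasp_force: 60.2
```

```bash
python3 -m jog '[{"x":0,"y":0.005,"z":0,"ax":0,"ay":0,"az":0},{"x":0,"y":0.01,"z":0,"ax":0,"ay":0,"az":0},{"x":0,"y":0.015,"z":0,"ax":0,"ay":0,"az":0},{"x":0,"y":0.02,"z":0,"ax":0,"ay":0,"az":0},{"x":0,"y":0.025,"z":0,"ax":0,"ay":0,"az":0},{"x":0,"y":0.03,"z":0,"ax":0,"ay":0,"az":0},{"x":0,"y":0.033,"z":0,"ax":0,"ay":0,"az":0},{"x":0,"y":0.036,"z":0,"ax":0,"ay":0,"az":0}]'; python3 -m jog '[{"x":0,"y":0.002,"z":0,"ax":0,"ay":0,"az":0},{"x":0,"y":0.004,"z":0,"ax":0,"ay":0,"az":0},{"x":0,"y":0.004,"z":0,"ax":0,"ay":0,"az":0}]'; python3 -m jog '[{"x":0,"y":0.002,"z":0,"ax":0,"ay":0,"az":0},{"x":0,"y":0.004,"z":0,"ax":0,"ay":0,"az":0},{"x":0,"y":0.004,"z":0,"ax":0,"ay":0,"az":0}]'
```

```text
t: 35.65
eef_pos: [0.5735, -0.0039, 0.039]
tool_rot: [-0.001, 0.707, 0.707, 0.001]
contact_force: [-4.1, 1.1, 7.2]
gripper_width: 0.102
grasp_force: 60.2
t: 35.95
eef_pos: [0.5768, -0.0039, 0.0389]
tool_rot: [-0.002, 0.707, 0.707, 0.001]
contact_force: [-6.4, 2.1, 8.9]
gripper_width: 0.101
grasp_force: 60.5
t: 36.25
eef_pos: [0.5768, -0.0039, 0.0389]
tool_rot: [-0.005, 0.707, 0.707, -0.001]
contact_force: [-18.2, 2.5, 21.5]
gripper_width: 0.101
grasp_force: 62.4
```

```bash
python3 -m jog '[{"x":0,"y":-0.003,"z":0,"ax":0,"ay":0,"az":0},{"x":0,"y":-0.003,"z":0,"ax":0,"ay":0,"az":0}]'; python3 -m jog '[{"x":0,"y":0,"z":0,"ax":0,"ay":0,"az":0},{"x":0,"y":0,"z":0,"ax":0,"ay":0,"az":0},{"x":0,"y":0,"z":0,"ax":0,"ay":0,"az":0}]' 0.35;  python3 -c "
from h import *
plan(.5768,-.004,.25,90)"
```

```text
t: 36.45
eef_pos: [0.5768, -0.0039, 0.039]
tool_rot: [-0.002, 0.707, 0.707, 0.0]
contact_force: [-9.2, 2.2, 11.3]
gripper_width: 0.1
grasp_force: 60.8
t: 36.75
eef_pos: [0.5795, -0.0049, 0.0386]
tool_rot: [0.0, 0.707, 0.707, 0.001]
contact_force: [0.1, 0.8, 0.0]
gripper_width: 0.351
grasp_force: 0.0
shift [ 0.0013 -0.0023 -0.2114] turn [ 0.0018 -0.0018  0.0001] now [ 0.5795 -0.0049  0.0386] yaw 90.01 t 36.75
```

```bash
python3 -m jog '[{"x":0,"y":-0.002,"z":-0.04,"ax":0,"ay":0,"az":0},{"x":0,"y":-0.002,"z":-0.09,"ax":0,"ay":0,"az":0},{"x":0,"y":-0.002,"z":-0.14,"ax":0,"ay":0,"az":0},{"x":-0.03,"y":-0.012,"z":-0.18,"ax":0,"ay":0,"az":0},{"x":-0.07,"y":-0.022,"z":-0.2,"ax":0,"ay":0,"az":0},{"x":-0.12,"y":-0.022,"z":-0.2,"ax":0,"ay":0,"az":0},{"x":-0.169,"y":-0.022,"z":-0.2,"ax":0,"ay":0,"az":0},{"x":-0.169,"y":-0.022,"z":-0.2,"ax":0,"ay":0,"az":0},{"x":-0.169,"y":-0.022,"z":-0.2,"ax":0,"ay":0,"az":0}]' 0; python3 -c "
from h import *
plan(.56,-.1735,.14,90)
p=camera_params('wrist'); im=read_camera('wrist'); save('w10.png',im); print(p['origin'],p['attitude'])"
```

```text
t: 37.65
eef_pos: [0.5564, -0.1763, 0.2383]
tool_rot: [-0.0, 0.708, 0.706, 0.001]
contact_force: [-0.1, -0.2, -0.6]
gripper_width: -0.0
grasp_force: 0.0
shift [0.0027 0.0035 0.0983] turn [ 0.0012 -0.0013 -0.0039] now [ 0.5564 -0.1763  0.2383] yaw 89.78 t 37.65
[ 0.55685363 -0.10110047  0.38168354] [ 9.88754780e-01 -1.49531779e-01 -4.42101820e-04 -2.00892450e-03]
```

View pics/w10.png

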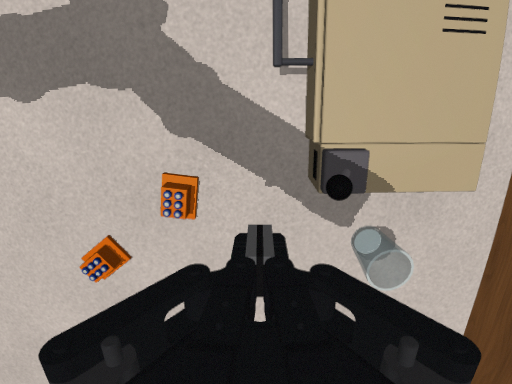

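```bash
python3 -m jog '[{"x":0.003,"y":0.003,"z":0.04,"ax":0,"ay":0,"az":0},{"x":0.003,"y":0.003,"z":0.08,"ax":0,"ay":0,"az":0},{"x":0.003,"y":0.003,"z":0.097,"ax":0,"ay":0,"az":0},{"x":0.003,"y":0.003,"z":0.097,"ax":0,"ay":0,"az":0},{"x":0.003,"y":0.02,"z":0.097,"ax":0,"ay":0,"az":0},{"x":0.003,"y":0.035,"z":0.097,"ax":0,"ay":0,"az":0},{"x":0.003,"y":0.05,"z":0.097,"ax":0,"ay":0,"az":0},{"x":0.003,"y":0.062,"z":0.097,"ax":0,"ay":0,"az":0},{"x":0.003,"y":0.072,"z":0.097,"ax":0,"ay":0,"az":0},{"x":0.003,"y":0.072,"z":0.097,"ax":0,"ay":0,"az":0}]'; python3 -m jog '[{"x":0,"y":0.004,"z":0,"ax":0,"ay":0,"az":0},{"x":0,"y":0.004,"z":0,"ax":0,"ay":0,"az":0}]';python3 -m jog '[{"x":0,"y":0.004,"z":0,"ax":0,"ay":0,"az":0},{"x":0,"y":0.004,"z":0,"ax":0,"ay":0,"az":0}]'
```

```text
t: 38.7
eef_pos: [0.631, -0.1701, 0.1427]
tool_rot: [0.001, 0.706, 0.708, 0.002]
contact_force: [-0.0, -0.4, -0.2]
gripper_width: -0.003
grasp_force: 0.0
t: 38.9
eef_pos: [0.633, -0.1708, 0.1413]
tool_rot: [-0.0, 0.707, 0.707, 0.001]
contact_force: [0.3, 0.8, -0.4]
gripper_width: -0.001
grasp_force: 0.0
t: 39.1
eef_pos: [0.637, -0.1712, 0.1412]
tool_rot: [-0.0, 0.707, 0.707, 0.001]
contact_force: [-0.9, 0.2, -0.2]
gripper_width: -0.0
grasp_force: 0.2
```

```bash
python3 -m jog '[{"x":0,"y":0.004,"z":0,"ax":0,"ay":0,"az":0},{"x":0,"y":0.004,"z":0,"ax":0,"ay":0,"az":0}]';python3 -m jog '[{"x":0,"y":0.004,"z":0,"ax":0,"ay":0,"az":0},{"x":0,"y":0.004,"z":0,"ax":0,"ay":0,"az":0}]';python3 -m jog '[{"x":0,"y":0.003,"z":0,"ax":0,"ay":0,"az":0},{"x":0,"y":0.003,"z":0,"ax":0,"ay":0,"az":0}]'
```

```text
t: 39.3
eef_pos: [0.6412, -0.1713, 0.1411]
tool_rot: [-0.0, 0.707, 0.707, 0.001]
contact_force: [-0.3, -0.3, -0.2]
gripper_width: 0.001
grasp_force: 0.1
t: 39.5
eef_pos: [0.6452, -0.1714, 0.1411]
tool_rot: [-0.0, 0.707, 0.707, 0.001]
contact_force: [-0.2, 0.2, -0.3]
gripper_width: 0.004
grasp_force: 0.1
t: 39.7
eef_pos: [0.6481, -0.1714, 0.1411]
tool_rot: [-0.0, 0.707, 0.707, 0.001]
contact_force: [-0.5, 0.2, -0.2]
gripper_width: -0.002
grasp_force: 0.1
```

```bash
python3 -m jog '[{"x":0,"y":0.003,"z":0,"ax":0,"ay":0,"az":0},{"x":0,"y":0.003,"z":0,"ax":0,"ay":0,"az":0}]';python3 -m jog '[{"x":0,"y":0.003,"z":0,"ax":0,"ay":0,"az":0},{"x":0,"y":0.003,"z":0,"ax":0,"ay":0,"az":0}]';python3 -m jog '[{"x":0,"y":0.003,"z":0,"ax":0,"ay":0,"az":0},{"x":0,"y":0.003,"z":0,"ax":0,"ay":0,"az":0}]'
```

```text
t: 39.9
eef_pos: [0.6512, -0.1714, 0.1412]
tool_rot: [-0.0, 0.707, 0.707, 0.001]
contact_force: [-0.7, 0.7, -0.2]
gripper_width: -0.002
grasp_force: 0.1
t: 40.1
eef_pos: [0.6519, -0.1715, 0.141]
tool_rot: [-0.002, 0.707, 0.707, -0.0]
contact_force: [-6.2, 0.6, 3.9]
gripper_width: 0.002
grasp_force: 4.0
t: 40.3
eef_pos: [0.6523, -0.1715, 0.1408]
tool_rot: [-0.004, 0.708, 0.707, -0.001]
contact_force: [-15.3, 3.0, 9.2]
gripper_width: -0.002
grasp_force: 8.8
```

```bash
python3 -m jog '[{"x":0,"y":0.003,"z":0,"ax":0,"ay":0,"az":0},{"x":0,"y":0.003,"z":0,"ax":0,"ay":0,"az":0}]'; python3 -m jog '[{"x":0,"y":-0.02,"z":0,"ax":0,"ay":0,"az":0},{"x":0,"y":-0.05,"z":0,"ax":0,"ay":0,"az":0},{"x":0,"y":-0.08,"z":-0.04,"ax":0,"ay":0,"az":0},{"x":0,"y":-0.11,"z":-0.08,"ax":0,"ay":0,"az":0},{"x":0,"y":-0.11,"z":-0.12,"ax":0,"ay":0,"az":0},{"x":0,"y":-0.11,"z":-0.12,"ax":0,"ay":0,"az":0},{"x":0,"y":-0.11,"z":-0.12,"ax":0,"ay":0,"az":0},{"x":0,"y":-0.11,"z":-0.12,"ax":0,"ay":0,"az":0}]'; python3 -c "
from h import *
p=camera_params('wrist'); im=read_camera('wrist'); save('w11.png',im)
m=(im[100:230,300:440].max(2)<22).astype(np.uint8); n,l,s,c=cv2.connectedComponentsWithStats(m)
for i in range(1,n):
  if s[i,4]>60: print(s[i],onz(p,[c[i]+[300,100]],.147))"
```

```text
t: 40.5
eef_pos: [0.6527, -0.1716, 0.1406]
tool_rot: [-0.007, 0.708, 0.706, -0.003]
contact_force: [-23.0, 5.3, 15.7]
gripper_width: 0.003
grasp_force: 13.8
t: 41.3
eef_pos: [0.5496, -0.171, 0.2603]
tool_rot: [-0.001, 0.707, 0.707, 0.001]
contact_force: [-0.2, 0.1, -0.5]
gripper_width: 0.002
grasp_force: 0.0
[15 52  4 26 64] [[ 0.60553786 -0.15229258  0.147     ]]
[ 73  75  24  22 407] [[ 0.67646458 -0.17316423  0.147     ]]
```

View pics/w11.png

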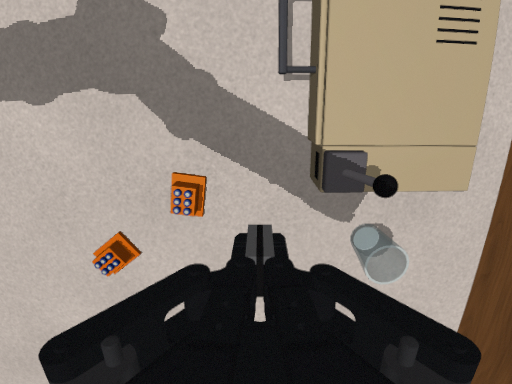

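```bash
python3 -c "
from station import *
print(hand_in())"
```

```text
the job is handed in; nothing more can be done
None
```

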